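Put the blade boxes away and lap the cabinet's leaves

TASK

Put every white box of blades away in the steel cabinet: draw its shelf out, move the sanding block left on it up onto the cabinet's top, lying flat, then stack all the boxes flat in one square column in the middle of the shelf's black rubber pad, long sides along the pad's long side (front to back), and push the shelf fully home. Then shut the left, rebated leaf, and last the right, flanged leaf, so that its steel flange laps over the left leaf's tongue and both are fully shut; don't slam the leaves, and leave the other things on the bench where they are.

Things in the scene. Friction and masses are not known exactly. Their poses are not given: they have to be found in the camera images.
- shelf (a joint): pull-out steel shelf of the cabinet, slide: 0 = fully home, 0.16 m = fully out towards the robot (its stop); drag about 2 N, stays where it is left
- shelf_handle (a point): middle of the black plastic grip of the shelf's upright pull, which stands at the very front of the shelf, half-way across: an upright cylinder 16 mm in diameter, from 88 to 142 mm above the bench (this point 124 mm above it), on a flat steel stem; x of the point points into the cabinet, y across the shelf. When the shelf is home the grip's axis is 12 mm in front of the cabinet's shell
- shelf_pad (a point): centre of the top face of the black rubber pad on the shelf (pad 105 mm along x, 80 mm along y, its top 28 mm above the bench, 2 mm above the shelf sheet); x points into the cabinet; it lies 102 mm behind the grip's axis; the shelf's front lip stands 15 mm above the pad. With the shelf fully out, the pad centre is 70 mm in front of the cabinet's shell
- left_leaf (a joint): rebated leaf of the cabinet (left, at +y): 0 = shut, grows as it swings out towards the robot, stop at 2.2 rad; stays where it is left (hinge friction 0.06 N m)
- left_hinge (a point): top of the left leaf's upright hinge line (158 mm above the bench, at the shell's front left corner); turns with the leaf: its -y runs along the leaf to the free edge, its -x is the outward normal of the leaf's outer face. The outer face lies 36 mm out from the hinge line, the leaf is 136 mm wide with its bare steel tongue; the tongue (last 16 mm) is set back 5.5 mm from the face; leaf from 10 to 158 mm above the bench
- left_edge (a point): point on the left leaf's outer face near its free edge, 110 mm from the hinge line, 135 mm above the bench; axes as left_hinge
- right_leaf (a joint): flanged leaf (right, at -y): 0 = shut, grows as it swings out towards the robot, stop at 2.2 rad; stays where it is left (hinge friction 0.06 N m). Its flange laps over the tongue of the left leaf: if it is shut first, the left leaf stops about 0.12 rad short
- right_hinge (a point): top of the right leaf's upright hinge line (158 mm above the bench, at the shell's front right corner); turns with the leaf: its +y runs along the leaf to the free edge, its -x is the outward normal of the outer face. The outer face lies 36 mm out from the hinge line, the flange strip 40 mm; leaf 128 mm wide. A black knob, 22 mm across, stands 24 mm out of the face 78 mm from the hinge line, 120 mm above the bench
- right_edge (a point): point on the outer face of the right leaf's steel flange, 110 mm from the hinge line, 135 mm above the bench; axes as right_hinge
- cabinet: small grey-green steel two-leaf cabinet fixed on the bench, open at the front between its leaves: shell 195 mm deep, 250 mm wide, 160 mm high; origin on the bench at the middle of the shell's front edge, x points into the cabinet; its opening is 242 mm wide and reaches 150 mm above the bench. Its flat top is a shallow tray: a black rubber mat 156 mm above the bench inside a rim 4 mm thick that rises to 160 mm
- block_mid (a point): centre of the brown cork sanding block, 64 mm along x, 113 mm along y, 31 mm high, about 0.09 kg; at the start it lies on the shelf's pad, partly under the cabinet's top
- box_0 (a point): centre of closed white card box 0 of blades, 60 mm along x, 85 mm along y, 22 mm high, about 0.12 kg; two to four of these boxes are there (None if absent)
- box_1 (a point): centre of closed white card box 1 of blades, 60 mm along x, 85 mm along y, 22 mm high, about 0.12 kg; two to four of these boxes are there (None if absent)
- box_2 (a point): centre of closed white card box 2 of blades, 60 mm along x, 85 mm along y, 22 mm high, about 0.12 kg; two to four of these boxes are there (None if absent)
- box_3 (a point): centre of closed white card box 3 of blades, 60 mm along x, 85 mm along y, 22 mm high, about 0.12 kg; two to four of these boxes are there (None if absent)
- tape_roll: roll of masking tape lying flat, 108 mm across, 24 mm high, a bystander; origin at its underside
- driver: screwdriver with orange handle, 191 mm long, lying, a bystander; origin at its underside
- open_tin: open empty tin, 56 mm high, a bystander; origin at its underside
- block_a: wooden letter block, 50x45x24 mm, a bystander; origin at its underside
Not all that is in view belongs to the job. What is shaped like the part that bears box_0 but purple or turquoise is not meant.

How it is judged:
By the outcome, as a careful person would: the job done as asked, in the order asked, and still so for the second after the job is handed in, with the robot touching nothing.
Of blade_box_0, blade_box_1, blade_box_2, blade_box_3 only 2 to 4 are there at a start; the rules pass over those that are not, and their reading is None.
At some moment in a run one of sanding_block may be knocked a few centimetres aside while the robot is not near it.
Once in a run the grip may slacken for a moment while it holds something.
It also fails if it takes over 210 s, if anything falls off the work surface, if the arm or the gripper's body presses on something with over 40 N, if the wrist force passes 120 N, or if a joint passes its speed limit or range.

ROBOT

A 7-joint arm with a two-finger parallel gripper is mounted at the origin on a cart in front of the work surface, level with it; the furniture and walls round the work are solid. World frame = base frame: x ahead of the robot, y to its left, z up, the work surface at z = 0. Lengths are in m, angles in rad, forces in N, time in s.
With the tool pointing down it reaches from about 0.35 to 0.9 m from the base axis. Payload 8.1 kg.
Tool frame: the origin (TCP) lies on the centre line of the jaws, within the pads' length; the fingertips stand 14 mm ahead of it and the grasp point (between the pads) lies 5 mm behind it (arm.tip_reach is the distance from the TCP to the fingertips, in m); z points along the fingers, y is the direction in which the jaws open and shut (so a half turn about z gives the same grasp; the last joint's range is limited). The gripper opens to 92 mm and grips with 3 to 60 N. Pads are 19 mm wide; open, the fingers measure 130 mm over their backs; the gripper's body (75 mm by 190 mm) begins 47 mm behind the grasp point.
Start: joints at [1.1, 0.434, 0.025, 1.573, -0.012, 1.134, -0.075], TCP at [0.225, -0.583, 0.241] pointing down, gripper open.
Joint ranges: [-2.62, 2.62], [-0.44, 2.09], [-1.27, 1.32], [0.08, 2.57], [-1.32, 4.46], [0.12, 2], [-2.74, 2.74]. Speed limits (rad/s): [2.22, 2.22, 3.01, 3.01, 3.14, 3.14, 3.14].

INTERFACE

Orientations are given as a rotation vector (axis times angle).
In Python, from cell import sensors, vision, arm, nets gives the robot as it stands.
- The arm moves only by the shell command python3 -m handwheel 'ROWS' [FORCE]. ROWS is JSON, a list of rows, each an object of numbers: "tx", "ty", "tz": the shift along the tool's x, y, z in cm; "wx", "wy", "wz": the turn, a rotation vector about the tool's x, y, z in degrees; "claw": the opening, from 0 (shut) to 1 (fully open). A call has 1 to 12 rows; each row is the pose to reach, as a shift and turn from the pose commanded when the call began, along the tool's axes at that moment; what a row does not reach only later rows make up. A row lasts 1/12 s, in which the tool goes at most 41.7 mm and 7.16 degrees, less where a joint would pass 70% of its speed; a pose out of reach is approached as far as the arm can. A call with a gripper value outside its range is refused whole. The fingers move at their own pace and stop on an object; FORCE is the grip in N (left out, the last holds). Time passes only in rows, so rows that repeat a pose let the fingers close. It gives the time, the measured TCP pose, the force and the opening at its end, in the units of the state.
- sensors.observe(): the state, without advancing time (a new reading comes with each control period).
- vision.get_image(name): name is "scene" or "top"; returns (picture, depth): 400x640x3 uint8, blue, green, red; 400x640 float32, m along the optical axis (not along the pixel's ray), 0 where there is no reading.
- vision.camera_model(name): a dict with "K" (3x3 intrinsics, pixels), "k1" (the pictures are not rectified: a ray, as slopes to the right and down, at radius r is drawn at 1 + k1 r^2 times it, then the intrinsics apply), "xyz" and "attitude" of the camera in the world. Camera axes: x right, y down, z forward; pixel columns grow to the right and rows downward; lengths in m; the calibration is good to about 2 mm. A picture is of the moment at which its call begins. camera_model takes no time and is no camera call.
- arm.sign_off(): hands the job in, once; it reports no verdict.
Trained networks look in the newest picture that a camera, given by its name, has taken for a name from the list of things; names that differ only in an ending like _2 or _b are one class to them, and where a whole thing is asked for, a point or a joint stands for the part that bears it (a point fixed in the world has none). Each returns a list of dicts, best first, with "score" (0 to 1); they miss things now and then, are a little off and sometimes report something else, mostly with a low value. They report only what shows in the picture. A call takes as long as a camera call. They do not tell look-alikes from the thing itself.
- nets.cut_out(label, camera): "region" (400x640 bool, what is visible of it) and "uv" ([column, row] in pixels, amid what is visible of it).
The state is a dict: "clock": time; "joints": joint angles; "dq": joint speeds; "joint_efforts": joint torques, N m; "position": TCP position; "ee_rot": TCP orientation; "force": force on the tool from outside, world axes, zero at the start; "ft_torque": the same for the moment, N m; "width": opening from 0.0 (shut) to 1.0 (fully open).
Only numpy, scipy, OpenCV 4.12 (cv2) and the standard library are available. Lean on these libraries where they do the work, as an engineer would, in place of code of your own. Each camera call takes 0.05 s, during which the arm holds its last target.

## Working session

There is one attempt and no reset: what is moved stays moved. The work goes in short steps, Python scripts to look and compute and a shell command to move; the robot and the scene stay as the last step left them, time stands still between calls to the robot, and variables do not carry over. Pictures are saved under pics/ and viewed, and the job is handed in when it is done.

```bash
ls -la; mkdir -p pics; python3 - <<'E'
from cell import sensors, vision, arm, nets
import cv2
s=sensors.observe()
print({k:(v if not hasattr(v,'round') else v) for k,v in s.items()})
for n in ("scene","top"):
    im,d=vision.get_image(n); cv2.imwrite(f"pics/{n}0.png",im)
    print(n,vision.camera_model(n))
E
```

```text
total 12
drwxr-xr-x  3 agent agent 4096 Dec  7 03:11 .
drwxr-xr-x 23 root  root  4096 Dec  7 03:11 ..
drwxr-xr-x  2 agent agent 4096 Dec  7 03:11 pics
{'clock': 0.0, 'joints': array([ 1.10042666,  0.43522609,  0.02491954,  1.57411388, -0.01162777,
        1.13398978, -0.07510202]), 'dq': array([ 1.51324766e-05, -3.50791113e-04,  8.15610120e-04, -3.51844518e-03,
        1.88603094e-03, -3.39870587e-04, -1.01280955e-03]), 'joint_efforts': array([ 1.01323049e-04, -6.67851806e+01,  9.85081382e-01, -3.14464724e+01,
       -6.05336367e-02,  4.28683811e-02,  2.47434518e-04]), 'position': array([ 0.22451462, -0.58274701,  0.23993591]), 'ee_rot': array([-3.08711877e+00, -5.74104068e-01,  6.06058350e-04]), 'force': array([-0.19096549, -0.0443576 , -0.78108462]), 'ft_torque': array([0.01381155, 0.01091121, 0.00356944]), 'width': 0.9986437486037998}
scene {'K': array([[369.60404633,   0.        , 323.80731662],
       [  0.        , 369.60404633, 195.84786264],
       [  0.        ,   0.        ,   1.        ]]), 'k1': -0.08594673101062661, 'xyz': array([-0.11962723,  0.45532903,  0.95539723]), 'attitude': array([-1.19166929,  2.32210511, -0.95625932])}
top {'K': array([[445.05962082,   0.        , 321.10900316],
       [  0.        , 445.05962082, 202.15592724],
       [  0.        ,   0.        ,   1.        ]]), 'k1': -0.08019851268301492, 'xyz': array([ 0.42503344, -0.02604934,  1.4150729 ]), 'attitude': array([-2.19437671,  2.14764989, -0.07957903])}
```

View pics/scene0.png

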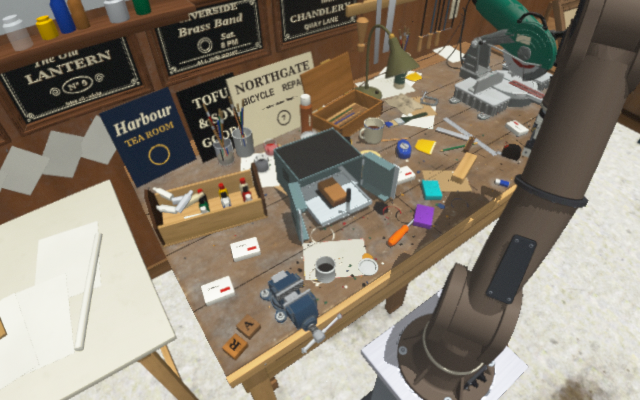

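View pics/top0.png

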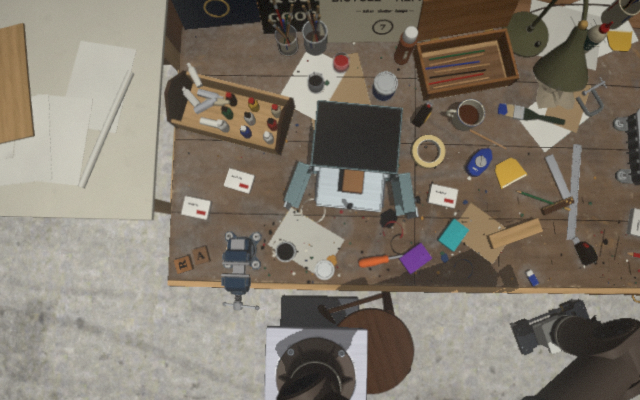

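```bash
cat > h.py <<'E'
from cell import sensors, vision, arm, nets
import numpy as np, cv2
from scipy.spatial.transform import Rotation as R
def cam(n):
    m=vision.camera_model(n); return m,R.from_rotvec(m['attitude']).as_matrix()
def rays(n,uv):
    m,_=cam(n); uv=np.asarray(uv,float).reshape(-1,2)
    a=(uv-m['K'][:2,2])/np.array([m['K'][0,0],m['K'][1,1]])
    s=a.copy()
    for _ in range(20): s=a/(1+m['k1']*(s**2).sum(1,keepdims=True))
    return np.c_[s,np.ones(len(s))]
def unproj(n,uv,d):
    m,Rm=cam(n); return m['xyz']+(rays(n,uv)*np.asarray(d).reshape(-1,1))@Rm.T
def onz(n,uv,z):
    m,Rm=cam(n); r=rays(n,uv)@Rm.T
    return m['xyz']+r*((z-m['xyz'][2])/r[:,2:3])
def proj(n,p):
    m,Rm=cam(n); c=(np.asarray(p).reshape(-1,3)-m['xyz'])@Rm
    s=c[:,:2]/c[:,2:]; s=s*(1+m['k1']*(s**2).sum(1,keepdims=True))
    return s*m['K'][0,0]+m['K'][:2,2]
def cloud(n,d):
    H,W=d.shape; u,v=np.meshgrid(np.arange(W),np.arange(H))
    return unproj(n,np.c_[u.ravel(),v.ravel()],d.ravel()).reshape(H,W,3)
def rect(mask,n,z):
    """min area rect of mask on plane z, returns centre, sizes, angle of long side"""
    c,_=cv2.findContours(mask.astype(np.uint8),cv2.RETR_EXTERNAL,cv2.CHAIN_APPROX_NONE)
    c=max(c,key=cv2.contourArea)[:,0,:]
    w=onz(n,c,z)[:,:2]
    (cx,cy),(a,b),ang=cv2.minAreaRect((w*1000).astype(np.float32))
    if a<b: a,b,ang=b,a,ang+90
    return np.array([cx,cy])/1000,(a,b),(ang+90)%180-90
def tool(p,yaw=None):
    """shift in tool axes (cm) from present to world p"""
    s=sensors.observe(); Rt=R.from_rotvec(s['ee_rot'])
    return (Rt.inv().apply(np.asarray(p)-s['position'])*100).round(2)
E
python3 - <<'E'
from h import *
for n in("top","scene"):
    im,d=vision.get_image(n); P=cloud(n,d)
    for lab in("box_0","block_mid","cabinet","left_leaf","right_leaf","shelf_handle","shelf_pad","tape_roll","driver","open_tin","block_a"):
        for o in nets.cut_out(lab,n)[:6]:
            if o['score']<.2: continue
            r=o['region']; q=P[r&(d>0)]
            z=np.percentile(q[:,2],70) if len(q) else 0
            print(n,lab,round(o['score'],2),np.round(o['uv']),r.sum(),np.median(q,axis=0).round(3),'ztop',round(z,3),*[x for x in rect(r,n,z)] )
E
```

```text
top box_0 0.81 [240. 181.] 512 [0.607 0.255 0.023] ztop 0.024 [0.60761981 0.25363715] (91.71044158935547, 60.30006408691406) 72.84991455078125
top box_0 0.75 [196. 207.] 531 [0.519 0.389 0.022] ztop 0.024 [0.51956055 0.38751608] (88.56338500976562, 61.86240768432617) 78.58773803710938
top box_0 0.74 [451. 236.] 516 [ 0.451 -0.422  0.023] ztop 0.024 [ 0.4526622  -0.42143216] (86.70841979980469, 60.442222595214844) -36.9051628112793
top box_0 0.72 [442. 194.] 574 [ 0.573 -0.388  0.022] ztop 0.024 [ 0.57285675 -0.38870276] (91.3748779296875, 64.32884216308594) 78.39118194580078
top box_0 0.63 [415. 258.] 544 [ 0.377 -0.302  0.023] ztop 0.025 [ 0.37781976 -0.30252182] (87.62663269042969, 62.321617126464844) -53.4715576171875
top box_0 0.43 [404. 197.] 909 [ 0.559 -0.25   0.155] ztop 0.158 [ 0.55701135 -0.24727299] (133.91897583007812, 74.32132720947266) 11.342872619628906
top block_mid 0.78 [355. 182.] 455 [ 0.606 -0.103  0.059] ztop 0.061 [ 0.60610846 -0.10276274] (70.3399887084961, 63.28661346435547) -5.2808074951171875
top block_mid 0.58 [433. 147.] 587 [ 0.715 -0.344  0.023] ztop 0.0
[... 4102 characters left out ...]
165  0.025] ztop 0.028 [ 0.36087415 -0.16728812] (109.45114135742188, 28.832427978515625) -78.74570083618164
scene driver 0.5 [300. 206.] 711 [0.57  0.075 0.135] ztop 0.159 [0.53643103 0.093122  ] (242.20497131347656, 46.18584442138672) -26.061206817626953
scene open_tin 0.76 [324. 270.] 513 [0.389 0.101 0.03 ] ztop 0.043 [0.38324155 0.10731248] (93.89433288574219, 62.25444412231445) -36.60309982299805
scene block_a 0.61 [251. 326.] 358 [0.365 0.372 0.023] ztop 0.024 [0.36411279 0.37115256] (60.178279876708984, 47.30138397216797) 16.0247745513916
scene block_a 0.39 [324. 268.] 478 [0.389 0.102 0.03 ] ztop 0.043 [0.38449112 0.10611324] (90.54915618896484, 56.59989547729492) -35.83721923828125
```

```bash
python3 - <<'E'
import cv2
a=cv2.imread('pics/top0.png')[90:230,260:440]; cv2.imwrite('pics/topcrop0.png',cv2.resize(a,None,fx=4.2,fy=4.2,interpolation=cv2.INTER_CUBIC))
a=cv2.imread('pics/scene0.png')[120:240,260:420]; cv2.imwrite('pics/scenecrop0.png',cv2.resize(a,None,fx=4.8,fy=4.8,interpolation=cv2.INTER_CUBIC))
E
```

```text
(no output)
```

View pics/topcrop0.png

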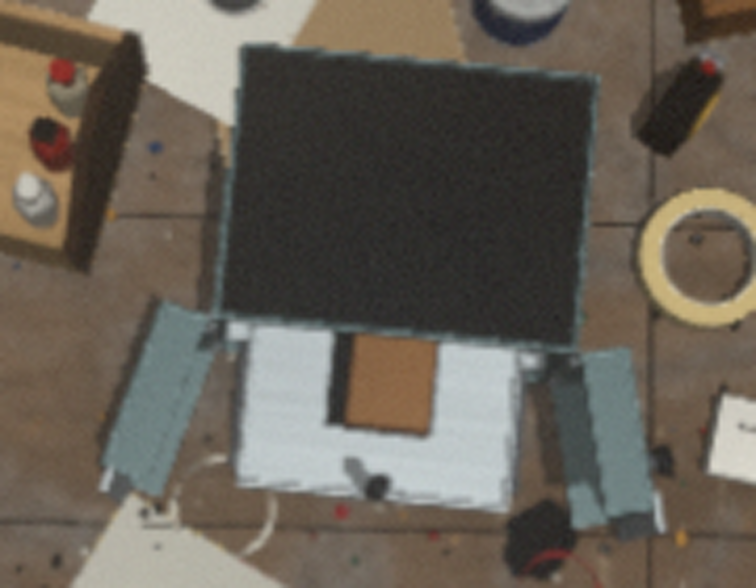

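View pics/scenecrop0.png

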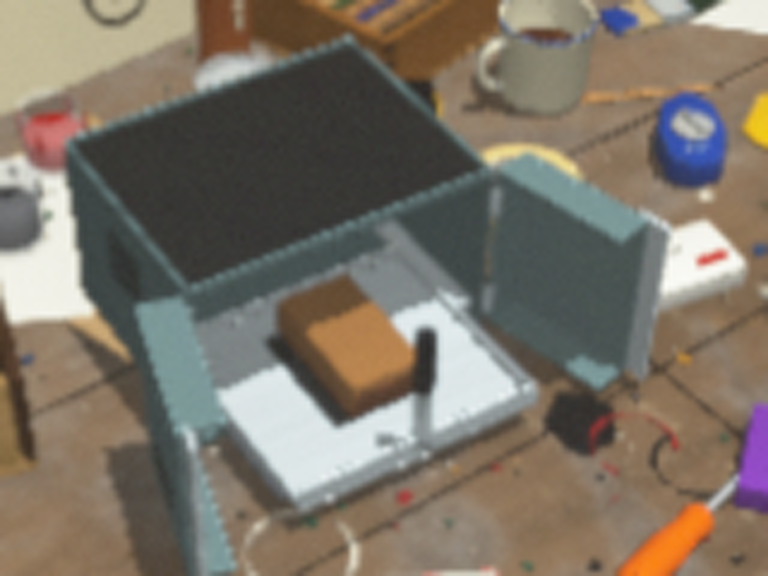

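```bash
python3 - <<'E'
from h import *
im,d=vision.get_image("top"); P=cloud("top",d)
print("box?",onz("top",[[634,222],[632,208],[632,234]],0.022).round(3))
m=(abs(P[...,2]-0.158)<0.006)&(P[...,0]>0.62)&(P[...,0]<0.9)&(abs(P[...,1]+0.1)<0.2)
m=cv2.morphologyEx(m.astype(np.uint8),cv2.MORPH_OPEN,np.ones((9,9)))
m=cv2.dilate(m,np.ones((1,1)))
print("cab",rect(m,"top",0.159))
# handle
mm=(P[...,2]>0.1)&(P[...,2]<0.15)&(abs(P[...,1]+0.1)<0.06)&(P[...,0]<0.63)&(P[...,0]>0.45)
q=P[mm]; print('handle',len(q),q.mean(0),q.min(0),q.max(0))
im2,d2=vision.get_image("scene"); P2=cloud("scene",d2)
mm=(P2[...,2]>0.095)&(P2[...,2]<0.15)&(abs(P2[...,1]+0.1)<0.06)&(P2[...,0]<0.63)&(P2[...,0]>0.45)
q=P2[mm]; print('handle scene',len(q),q.mean(0),q.min(0),q.max(0))
for n,i,c in(("top",im,(560,170,640,270)),("scene",im2,(470,90,560,150))):
    a=i[c[1]:c[3],c[0]:c[2]]; cv2.imwrite(f'pics/far_{n}.png',cv2.resize(a,None,fx=5,fy=5,interpolation=cv2.INTER_CUBIC))
print(P2[128,517],P2[126,515])
E
```

```text
box? [[ 0.502 -1.023  0.022]
 [ 0.547 -1.017  0.022]
 [ 0.463 -1.014  0.022]]
cab (array([ 0.71636005, -0.14445805]), (110.7162857055664, 54.587059020996094), 36.251834869384766)
handle 29 [ 0.52704835 -0.09140269  0.13800081] [ 0.52020732 -0.10002132  0.10322909] [ 0.53436431 -0.08455679  0.14487844]
handle scene 64 [ 0.52559166 -0.0879719   0.12374433] [ 0.52010606 -0.09841108  0.09519551] [ 0.53429483 -0.08200011  0.14484269]
[ 0.48801695 -1.0273851   0.02471015] [ 0.50243785 -1.03306255  0.02509919]
```

View pics/far_top.png

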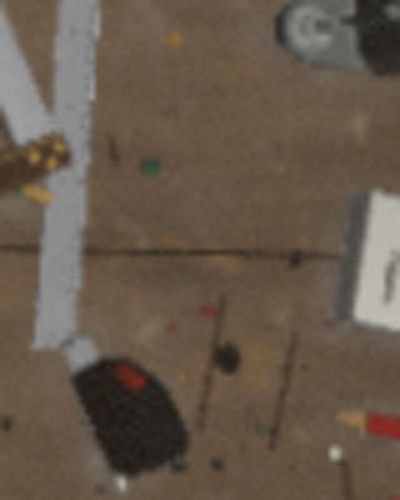

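View pics/far_scene.png

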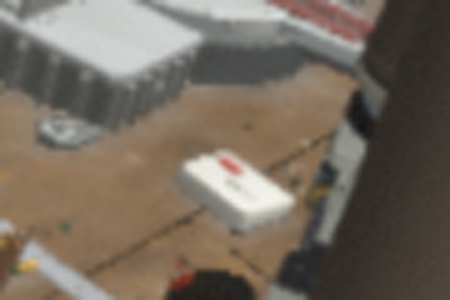

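```bash
python3 - <<'E'
from h import *
im2,d2=vision.get_image("scene"); P2=cloud("scene",d2)
for o in nets.cut_out("box_0","scene"): print(round(o['score'],2),np.round(o['uv']))
im,d=vision.get_image("top"); P=cloud("top",d)
for o in nets.cut_out("box_0","top"): print('top',round(o['score'],2),np.round(o['uv']))
tiles=[]
for (u,v) in((516,128),(402,175),(245,248),(217,291)):
    a=im2[v-22:v+22,u-30:u+30]; tiles.append(cv2.resize(a,(360,264),interpolation=cv2.INTER_CUBIC))
cv2.imwrite('pics/boxes_scene.png',np.vstack([np.hstack(tiles[:2]),np.hstack(tiles[2:])]))
tiles=[]
for (u,v) in((618,222),(442,194),(240,181),(196,207)):
    a=im[v-22:v+22,u-22:u+22]; tiles.append(cv2.resize(a,(264,264),interpolation=cv2.INTER_CUBIC))
cv2.imwrite('pics/boxes_top.png',np.vstack([np.hstack(tiles[:2]),np.hstack(tiles[2:])]))
# corners of far white top in scene
hsv=cv2.cvtColor(im2,cv2.COLOR_BGR2HSV)
for (u,v) in((516,128),(402,175),(245,248),(217,291)):
    m=np.zeros(d2.shape,np.uint8); 
    w=((hsv[...,2]>150)&(P2[...,2]>0.017)&(P2[...,2]<0.032)).astype(np.uint8); m[v-22:v+22,u-30:u+30]=w[v-22:v+22,u-30:u+30]
    print((u,v),m.sum(),rect(m,"scene",0.022),np.median(P2[m>0][:,2]))
E
```

```text
0.97 [424. 216.]
0.95 [246. 252.]
0.86 [215. 290.]
0.76 [404. 175.]
0.54 [431. 188.]
top 0.95 [453. 236.]
top 0.88 [415. 259.]
top 0.68 [442. 193.]
top 0.61 [241. 181.]
top 0.59 [197. 206.]
(516, 128) 152 (array([ 0.49837549, -1.04509192]), (92.634033203125, 68.27591705322266), -14.653274536132812) 0.024105076134787295
(402, 175) 325 (array([ 0.57200061, -0.39122992]), (83.8973617553711, 65.60401153564453), 80.4862060546875) 0.023813393871637056
(245, 248) 442 (array([0.60717487, 0.25658734]), (86.58769226074219, 64.919921875), 74.67447662353516) 0.022584871177749433
(217, 291) 561 (array([0.51971307, 0.39219135]), (85.51374053955078, 65.19074249267578), 79.40978240966797) 0.022621903760878914
```

View pics/boxes_scene.png

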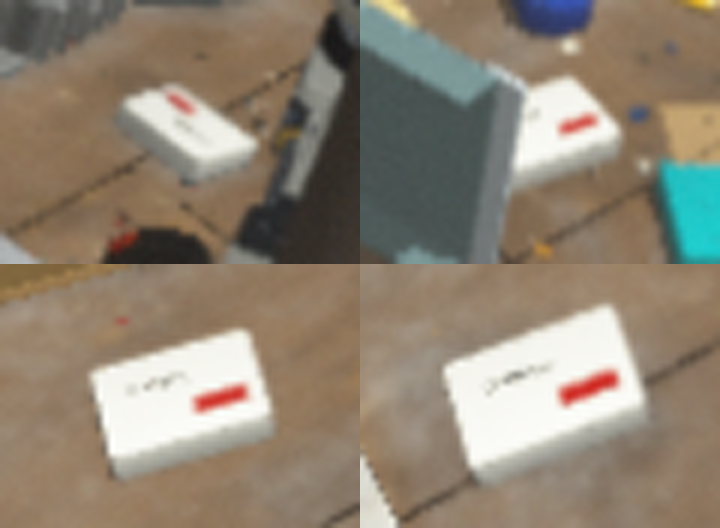

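View pics/boxes_top.png

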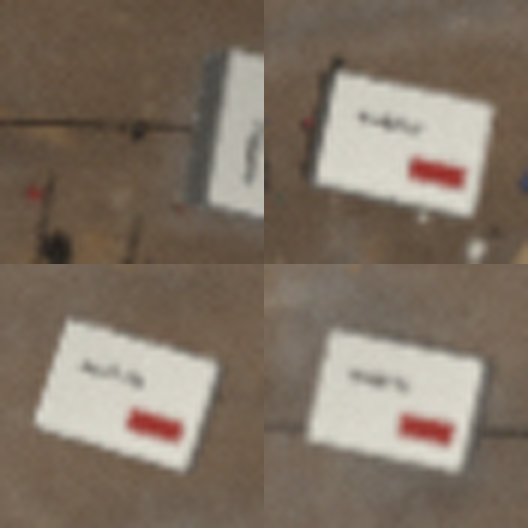

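```bash
python3 - <<'E'
from h import *
for n in("scene","top"):
  for l in("box_0","box_1","box_2","box_3"):
    vision.get_image(n)
    print(n,l,[(round(o['score'],2),*np.round(o['uv']).astype(int)) for o in nets.cut_out(l,n)])
print(sensors.observe()['clock'])
E
```

```text
scene box_0 [(0.83, np.int64(431), np.int64(190)), (0.82, np.int64(424), np.int64(217)), (0.74, np.int64(324), np.int64(173)), (0.73, np.int64(216), np.int64(289)), (0.63, np.int64(405), np.int64(173)), (0.63, np.int64(243), np.int64(250)), (0.29, np.int64(334), np.int64(208))]
scene box_1 [(0.89, np.int64(217), np.int64(289)), (0.82, np.int64(244), np.int64(249)), (0.77, np.int64(430), np.int64(190)), (0.75, np.int64(406), np.int64(173)), (0.65, np.int64(424), np.int64(214))]
scene box_2 [(0.93, np.int64(214), np.int64(290)), (0.87, np.int64(425), np.int64(216)), (0.86, np.int64(243), np.int64(250)), (0.71, np.int64(431), np.int64(188)), (0.48, np.int64(405), np.int64(174))]
scene box_3 [(0.85, np.int64(423), np.int64(215)), (0.74, np.int64(430), np.int64(188)), (0.71, np.int64(404), np.int64(175)), (0.6, np.int64(242), np.int64(250)), (0.56, np.int64(214), np.int64(291))]
top box_0 [(0.86, np.int64(453), np.int64(236)), (0.82, np.int64(198), np.int64(206)), (0.73, np.int64(441), np.int64(193)), (0.7, np.int64(418), np.int64(257)), (0.55, np.int64(240), np.int64(180)), (0.22, np.int64(358), np.int64(158))]
top box_1 [(0.93, np.int64(240), np.int64(179)), (0.77, np.int64(440), np.int64(194)), (0.77, np.int64(449), np.int64(236)), (0.72, np.int64(198), np.int64(205)), (0.63, np.int64(415), np.int64(258))]
top box_2 [(0.94, np.int64(454), np.int64(235)), (0.88, np.int64(241), np.int64(182)), (0.88, np.int64(415), np.int64(258)), (0.71, np.int64(196), np.int64(206))]
top box_3 [(0.79, np.int64(202), np.int64(206)), (0.77, np.int64(439), np.int64(195)), (0.74, np.int64(452), np.int64(234)), (0.63, np.int64(415), np.int64(260))]
2.4
```

```bash
python3 - <<'E'
from h import *
c=np.array([[242,45],[598,75],[578,348],[218,318]])/4.2+[260,90]-0.0
c=c-0.5+0.5/4.2
w=onz("top",c,0.16); print(w.round(4)); 
e=lambda i,j:(w[j]-w[i])[:2]
for i,j in((0,1),(3,2),(3,0),(2,1)): v=e(i,j); print(np.linalg.norm(v).round(4),np.degrees(np.arctan2(v[1],v[0])).round(2))
im,d=vision.get_image("top"); P=cloud("top",d)
# mat segmentation: dark
g=cv2.cvtColor(im,cv2.COLOR_BGR2GRAY)
m=((g<70)&(abs(P[...,2]-0.156)<0.012)&(P[...,0]>0.6)&(P[...,0]<0.9)&(abs(P[...,1]+0.12)<0.2)).astype(np.uint8)
m=cv2.morphologyEx(m,cv2.MORPH_OPEN,np.ones((5,5)))
print("mat",m.sum(),rect(m,"top",0.156))
im2,d2=vision.get_image("scene"); P2=cloud("scene",d2)
g=cv2.cvtColor(im2,cv2.COLOR_BGR2GRAY)
m=((g<70)&(abs(P2[...,2]-0.156)<0.012)&(P2[...,0]>0.6)&(P2[...,0]<0.9)&(abs(P2[...,1]+0.12)<0.2)).astype(np.uint8)
m=cv2.morphologyEx(m,cv2.MORPH_OPEN,np.ones((5,5)))
print("mat sc",m.sum(),rect(m,"scene",0.156))
# shelf sheet rect top
hsv=cv2.cvtColor(im,cv2.COLOR_BGR2HSV)
E
```

```text
[[ 0.8295  0.0092  0.16  ]
 [ 0.8134 -0.2368  0.16  ]
 [ 0.6227 -0.2236  0.16  ]
 [ 0.6382  0.0211  0.16  ]]
0.2465 -93.74
0.2452 -93.62
0.1917 -3.56
0.1911 -3.95
mat 5223 (array([ 0.72679999, -0.10711705]), (241.5493621826172, 184.95339965820312), 85.6122817993164)
mat sc 2108 (array([ 0.72901617, -0.10804879]), (235.9154815673828, 178.5195770263672), 85.55646514892578)
```

```bash
cat >> h.py <<'E'
TH=np.radians(-4.0); O=np.array([0.629,-0.1005,0])
RC=np.array([[np.cos(TH),-np.sin(TH),0],[np.sin(TH),np.cos(TH),0],[0,0,1]])
def cab(p): return (np.asarray(p)-O)@RC
def wor(c): return np.asarray(c)@RC.T+O
def yaw():
    M=R.from_rotvec(sensors.observe()['ee_rot']).as_matrix(); return np.degrees(np.arctan2(M[1,0],M[0,0]))
def st():
    s=sensors.observe(); print('t',round(s['clock'],2),'cab',cab(s['position']).round(4),'w',s['position'].round(4),'yaw',yaw().round(2),'F',s['force'].round(1),'wid',round(s['width'],3))
def go(c,y=-4.0):
    """cab target, yaw (deg, world of tool x)"""
    st(); dy=((y-yaw()+180)%360)-180
    print('tool shift',tool(wor(c)),'wz',round(-dy,2))
E
python3 - <<'E'
from h import *
go([-0.102,0.002,0.20])
im,d=vision.get_image("top"); P=cloud("top",d)
im2,d2=vision.get_image("scene"); P2=cloud("scene",d2)
# leaf tops in cab frame
for nm,Q in(("top",P),("scene",P2)):
    C=cab(Q.reshape(-1,3))
    for s in(1,-1):
        q=C[(C[:,2]>.148)&(C[:,2]<.168)&(C[:,0]<-.01)&(C[:,0]>-.2)&(C[:,1]*s>.09)&(C[:,1]*s<.25)]
        if len(q)<10: continue
        r=cv2.minAreaRect((q[:,:2]*1000).astype(np.float32)); print(nm,s,len(q),cv2.boxPoints(r).round(0).tolist())
E
```

```text
t 2.5 cab [-0.3696 -0.5097  0.2408] w [ 0.2247 -0.5832  0.2408] yaw 21.07 F [ 0.5 -0.9  1.4] wid 1.001
tool shift [ 45.92 -35.02   4.08] wz 25.07
top 1 443 [[-131.0, 163.0], [-10.0, 131.0], [-1.0, 163.0], [-122.0, 196.0]]
top -1 436 [[-126.0, -155.0], [-116.0, -191.0], [-2.0, -159.0], [-12.0, -124.0]]
scene 1 296 [[-129.0, 165.0], [-13.0, 134.0], [-4.0, 166.0], [-121.0, 198.0]]
scene -1 230 [[-125.0, -152.0], [-116.0, -193.0], [-3.0, -167.0], [-12.0, -126.0]]
```

```bash
python3 -m handwheel '[{"tx":3,"ty":-2.5,"wz":6,"claw":1},{"tx":6,"ty":-5,"wz":12},{"tx":9,"ty":-7,"wz":18},{"tx":12,"ty":-9.5,"wz":25},{"tx":15,"ty":-12,"wz":25},{"tx":18,"ty":-14,"wz":25},{"tx":21,"ty":-16,"wz":25},{"tx":24,"ty":-18.5,"wz":25},{"tx":27,"ty":-21,"wz":25},{"tx":30,"ty":-23,"wz":25},{"tx":32,"ty":-24.5,"wz":25},{"tx":32,"ty":-24.5,"wz":25}]' 20; python3 -c "
from h import *
go([-0.102,0.002,0.20])"
```

```text
t 2.6 cab [-0.3696 -0.5098  0.2408] w [ 0.2247 -0.5832  0.2408] yaw 21.07 F [ 1.4 -0.3 -0.2] wid 0.999
tool shift [ 45.92 -35.01   4.07] wz 25.07invalid input
```

```bash
python3 -m handwheel '[{"tx":0,"ty":0,"tz":0,"wx":0,"wy":0,"wz":0,"claw":1}]' 20; python3 -m handwheel '[{"tx":3,"ty":-2.5,"wz":6,"claw":1}]'
```

```text
clock: 2.68
position: [0.2247, -0.5832, 0.2408]
ee_rot: [3.089, 0.574, 0.0]
force: [0.0, -0.5, -0.2]
width: 0.998invalid input
```

```bash
python3 -m handwheel '[{"tx":4,"ty":-3,"tz":0,"wx":0,"wy":0,"wz":6,"claw":1},{"tx":8,"ty":-6,"tz":0,"wx":0,"wy":0,"wz":12,"claw":1},{"tx":12,"ty":-9,"tz":0,"wx":0,"wy":0,"wz":18,"claw":1},{"tx":16,"ty":-12,"tz":0,"wx":0,"wy":0,"wz":25,"claw":1},{"tx":20,"ty":-15,"tz":0,"wx":0,"wy":0,"wz":25,"claw":1},{"tx":24,"ty":-18,"tz":0,"wx":0,"wy":0,"wz":25,"claw":1},{"tx":28,"ty":-21,"tz":0,"wx":0,"wy":0,"wz":25,"claw":1},{"tx":32,"ty":-24,"tz":0,"wx":0,"wy":0,"wz":25,"claw":1},{"tx":36,"ty":-27,"tz":0,"wx":0,"wy":0,"wz":25,"claw":1},{"tx":40,"ty":-31,"tz":0,"wx":0,"wy":0,"wz":25,"claw":1},{"tx":44,"ty":-34,"tz":0,"wx":0,"wy":0,"wz":25,"claw":1},{"tx":46,"ty":-35,"tz":0,"wx":0,"wy":0,"wz":25,"claw":1}]'; python3 -c "
from h import *
go([-0.102,0.002,0.20])"
```

```text
clock: 3.68
position: [0.486, -0.1572, 0.2411]
ee_rot: [3.14, -0.108, 0.001]
force: [0.9, -0.4, 0.2]
width: 1.0
t 3.68 cab [-0.1387 -0.0665  0.2411] w [ 0.486  -0.1572  0.2411] yaw -3.94 F [ 0.9 -0.4  0.2] wid 1.0
tool shift [ 3.67 -6.85  4.11] wz 0.06
```

```bash
python3 -m handwheel '[{"tx":0,"ty":0,"tz":0,"wx":0,"wy":0,"wz":0,"claw":1},{"tx":0,"ty":0,"tz":0,"wx":0,"wy":0,"wz":0,"claw":1}]'; python3 -c "
from h import *
go([-0.102,0.002,0.119])"
```

```text
clock: 3.85
position: [0.4868, -0.1564, 0.2408]
ee_rot: [-3.139, 0.099, -0.001]
force: [-0.4, -0.5, 0.1]
width: 1.0
t 3.85 cab [-0.138  -0.0656  0.2408] w [ 0.4868 -0.1564  0.2408] yaw -3.6 F [-0.4 -0.5  0.1] wid 1.0
tool shift [ 3.64 -6.73 12.18] wz 0.4
```

```bash
python3 -m handwheel '[{"tx":1.8,"ty":-3.4,"tz":0,"wx":0,"wy":0,"wz":0.4,"claw":1},{"tx":3.6,"ty":-6.7,"tz":0,"wx":0,"wy":0,"wz":0.4,"claw":1},{"tx":3.6,"ty":-6.7,"tz":3,"wx":0,"wy":0,"wz":0.4,"claw":1},{"tx":3.6,"ty":-6.7,"tz":6,"wx":0,"wy":0,"wz":0.4,"claw":1},{"tx":3.6,"ty":-6.7,"tz":9,"wx":0,"wy":0,"wz":0.4,"claw":0.7},{"tx":3.6,"ty":-6.7,"tz":12,"wx":0,"wy":0,"wz":0.4,"claw":0.7},{"tx":3.6,"ty":-6.7,"tz":12,"wx":0,"wy":0,"wz":0.4,"claw":0.5}]' 15; python3 - <<'E'
from h import *
st()
im,d=vision.get_image("scene"); cv2.imwrite('pics/h1.png',cv2.resize(im[110:250,250:430],None,fx=4,fy=4,interpolation=cv2.INTER_CUBIC))
E
```

```text
clock: 4.43
position: [0.5221, -0.0961, 0.1159]
ee_rot: [3.139, -0.122, -0.014]
force: [-0.2, 0.2, 0.4]
width: 0.831
t 4.43 cab [-0.107  -0.0031  0.1159] w [ 0.5221 -0.0961  0.1159] yaw -4.43 F [-0.2  0.2  0.4] wid 0.831
```

View pics/h1.png

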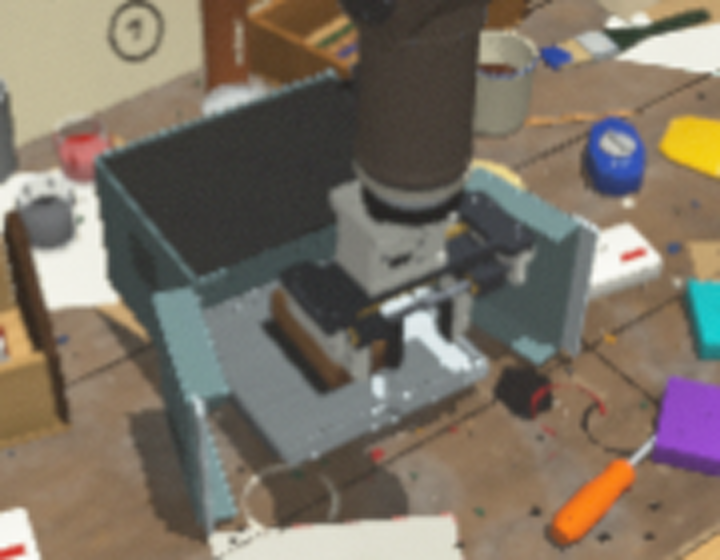

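```bash
python3 -m handwheel '[{"tx":0.2,"ty":-0.2,"tz":0,"wx":0,"wy":0,"wz":0,"claw":0.5},{"tx":0.2,"ty":-0.2,"tz":0,"wx":0,"wy":0,"wz":0,"claw":0.35}]' 15; python3 -c "
from h import *
go([-0.102,0.002,0.119])"
```

```text
clock: 4.65
position: [0.5298, -0.0933, 0.1227]
ee_rot: [3.139, -0.12, 0.005]
force: [0.2, 0.6, 0.1]
width: 0.641
t 4.65 cab [-0.0994  0.0003  0.1227] w [ 0.5298 -0.0933  0.1227] yaw -4.37 F [0.2 0.6 0.1] wid 0.641
tool shift [-0.26 -0.17  0.37] wz -0.37
```

```bash
python3 -m handwheel '[{"tx":0,"ty":-0.2,"tz":0,"wx":0,"wy":0,"wz":0,"claw":0},{"tx":0,"ty":-0.2,"tz":0,"wx":0,"wy":0,"wz":0,"claw":0},{"tx":0,"ty":-0.2,"tz":0,"wx":0,"wy":0,"wz":0,"claw":0},{"tx":0,"ty":-0.2,"tz":0,"wx":0,"wy":0,"wz":0,"claw":0},{"tx":0,"ty":-0.2,"tz":0,"wx":0,"wy":0,"wz":0,"claw":0},{"tx":0,"ty":-0.2,"tz":0,"wx":0,"wy":0,"wz":0,"claw":0}]' 20; python3 -c "
from h import *
st()"
```

```text
clock: 5.15
position: [0.5284, -0.091, 0.1209]
ee_rot: [3.139, -0.119, 0.0]
force: [-0.2, 0.1, -0.3]
width: 0.205
t 5.15 cab [-0.1011  0.0025  0.1209] w [ 0.5284 -0.091   0.1209] yaw -4.34 F [-0.2  0.1 -0.3] wid 0.205
```

```bash
python3 -m handwheel '[{"tx":0,"ty":0,"tz":0,"wx":0,"wy":0,"wz":0,"claw":0},{"tx":0,"ty":0,"tz":0,"wx":0,"wy":0,"wz":0,"claw":0},{"tx":-0.5,"ty":0,"tz":0,"wx":0,"wy":0,"wz":0,"claw":0},{"tx":-1.3,"ty":0,"tz":0,"wx":0,"wy":0,"wz":0,"claw":0},{"tx":-2.2,"ty":0,"tz":0,"wx":0,"wy":0,"wz":0,"claw":0},{"tx":-3.1,"ty":0,"tz":0,"wx":0,"wy":0,"wz":0,"claw":0},{"tx":-4,"ty":0,"tz":0,"wx":0,"wy":0,"wz":0,"claw":0},{"tx":-4.9,"ty":0,"tz":0,"wx":0,"wy":0,"wz":0,"claw":0},{"tx":-5.8,"ty":0,"tz":0,"wx":0,"wy":0,"wz":0,"claw":0},{"tx":-6.5,"ty":0,"tz":0,"wx":0,"wy":0,"wz":0,"claw":0},{"tx":-7,"ty":0,"tz":0,"wx":0,"wy":0,"wz":0,"claw":0},{"tx":-7.2,"ty":0,"tz":0,"wx":0,"wy":0,"wz":0,"claw":0}]' 20; python3 -c "
from h import *
st()"
```

```text
clock: 6.15
position: [0.4568, -0.0857, 0.1209]
ee_rot: [3.139, -0.119, 0.004]
force: [11.9, -6.0, -11.4]
width: 0.168
t 6.15 cab [-0.1728  0.0027  0.1209] w [ 0.4568 -0.0857  0.1209] yaw -4.34 F [ 11.9  -6.  -11.4] wid 0.168
```

```bash
python3 -m handwheel '[{"tx":0.1,"ty":0,"tz":0,"wx":0,"wy":0,"wz":0,"claw":0.5},{"tx":0.1,"ty":0,"tz":0,"wx":0,"wy":0,"wz":0,"claw":0.6},{"tx":0.1,"ty":0,"tz":0,"wx":0,"wy":0,"wz":0,"claw":0.7},{"tx":0.1,"ty":0,"tz":-3,"wx":0,"wy":0,"wz":0,"claw":1},{"tx":0.1,"ty":0,"tz":-6,"wx":0,"wy":0,"wz":0,"claw":1},{"tx":0.1,"ty":0,"tz":-9,"wx":0,"wy":0,"wz":0,"claw":1},{"tx":-2,"ty":3,"tz":-12,"wx":0,"wy":0,"wz":0,"claw":1},{"tx":-4,"ty":7,"tz":-12,"wx":0,"wy":0,"wz":0,"claw":1},{"tx":-5,"ty":11,"tz":-12,"wx":0,"wy":0,"wz":0,"claw":1},{"tx":-5,"ty":15,"tz":-12,"wx":0,"wy":0,"wz":0,"claw":1},{"tx":-5,"ty":18,"tz":-12,"wx":0,"wy":0,"wz":0,"claw":1},{"tx":-5,"ty":18,"tz":-12,"wx":0,"wy":0,"wz":0,"claw":1}]' 20; cat > look.py <<'E'
from h import *
import sys
tag=sys.argv[1]; st()
for n,c in(("top",(270,90,430,240)),("scene",(250,110,430,260))):
    im,d=vision.get_image(n); np.save(f'/tmp/{n}.npy',d); cv2.imwrite(f'/tmp/{n}.png',im)
    a=im[c[1]:c[3],c[0]:c[2]]; cv2.imwrite(f'/tmp/c_{n}.png',cv2.resize(a,(400,int(400*a.shape[0]/a.shape[1])),interpolation=cv2.INTER_CUBIC))
a=cv2.imread('/tmp/c_top.png');b=cv2.imread('/tmp/c_scene.png');h=min(len(a),len(b))
cv2.imwrite(f'pics/{tag}.png',np.hstack([a[:h],b[:h]]))
E
python3 look.py l1
```

```text
clock: 7.15
position: [0.391, -0.2679, 0.2409]
ee_rot: [3.136, -0.131, -0.0]
force: [-0.2, -0.5, 1.1]
width: 0.977
t 7.15 cab [-0.2257 -0.1836  0.2409] w [ 0.391  -0.2679  0.2409] yaw -4.8 F [-0.2 -0.5  1.1] wid 0.977
```

View pics/l1.png

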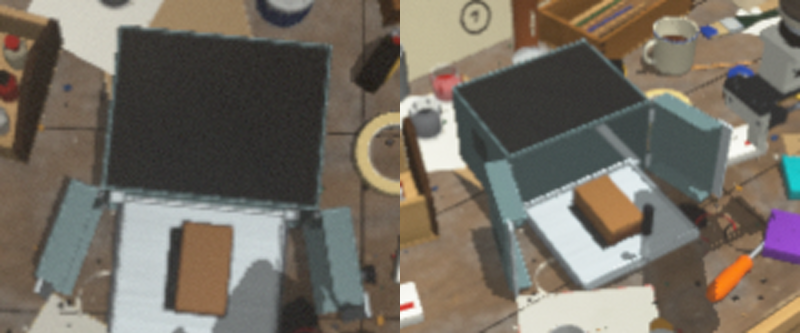

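```bash
cat > blk.py <<'E'
from h import *
def brown(zlo,zhi,n,fresh=True):
    im,d=vision.get_image(n); P=cloud(n,d); C=cab(P.reshape(-1,3)).reshape(P.shape)
    m=((im[...,2].astype(int)-im[...,0]>25)&(P[...,2]>zlo)&(P[...,2]<zhi)&(C[...,0]>-.2)&(C[...,0]<.2)&(abs(C[...,1])<.12)).astype(np.uint8)
    return cv2.morphologyEx(m,cv2.MORPH_OPEN,np.ones((3,3))),P
if __name__=="__main__":
    import sys
    z=float(sys.argv[1])
    for n in("top","scene"):
        m,P=brown(z-.012,z+.015,n)
        q=P[m>0]; c,s,a=rect(m,n,z); print(n,m.sum(),'zmed',np.median(q[:,2]).round(4),'cab',cab([*c,z]).round(4),np.round(s),'angle rel cab',round(a+4,1))
E
python3 blk.py 0.059
```

```text
top 697 zmed 0.0597 cab [-0.0693 -0.0039  0.059 ] [110.  61.] angle rel cab -0.3
scene 480 zmed 0.0605 cab [-0.0738  0.0002  0.059 ] [119.  67.] angle rel cab -0.6
```

```bash
python3 -c "
from h import *
go([-0.071,-0.003,0.048])"
```

```text
t 7.35 cab [-0.2241 -0.1754  0.2404] w [ 0.3932 -0.2598  0.2404] yaw -4.25 F [-0.3 -0.6  0.9] wid 1.001
tool shift [ 15.25 -17.28  19.25] wz -0.25
```

```bash
python3 -m handwheel '[{"tx":3,"ty":-3,"tz":0,"wx":0,"wy":0,"wz":0,"claw":1},{"tx":6,"ty":-6,"tz":0,"wx":0,"wy":0,"wz":0,"claw":1},{"tx":9,"ty":-9,"tz":0,"wx":0,"wy":0,"wz":0,"claw":1},{"tx":12,"ty":-12.5,"tz":0,"wx":0,"wy":0,"wz":0,"claw":1},{"tx":14.5,"ty":-15.5,"tz":0,"wx":0,"wy":0,"wz":0,"claw":1},{"tx":15.2,"ty":-17.3,"tz":0,"wx":0,"wy":0,"wz":0,"claw":1},{"tx":15.2,"ty":-17.3,"tz":4,"wx":0,"wy":0,"wz":0,"claw":1},{"tx":15.2,"ty":-17.3,"tz":8,"wx":0,"wy":0,"wz":0,"claw":1},{"tx":15.2,"ty":-17.3,"tz":11,"wx":0,"wy":0,"wz":0,"claw":1},{"tx":15.2,"ty":-17.3,"tz":12,"wx":0,"wy":0,"wz":0,"claw":1},{"tx":15.2,"ty":-17.3,"tz":12,"wx":0,"wy":0,"wz":0,"claw":1}]' 20; python3 blk.py 0.059;  python3 -c "
from h import *
go([-0.071,-0.003,0.048])"
```

```text
clock: 8.27
position: [0.5558, -0.0983, 0.1184]
ee_rot: [-3.138, 0.115, 0.009]
force: [-0.7, 0.1, 0.6]
width: 1.001
t 8.32 cab [-0.0716 -0.0034  0.1206] w [ 0.5573 -0.0989  0.1206] yaw -4.23 F [0.2 0.7 0.3] wid 1.001
tool shift [ 0.07 -0.03  7.26] wz -0.23Traceback (most recent call last):
  File "blk.py", line 11, in <module>
    q=P[m>0]; c,s,a=rect(m,n,z); print(n,m.sum(),'zmed',np.median(q[:,2]).round(4),'cab',cab([*c,z]).round(4),np.round(s),'angle rel cab',round(a+4,1))
                    ~~~~^^^^^^^
  File "h.py", line 27, in rect
    c=max(c,key=cv2.contourArea)[:,0,:]
      ~~~^^^^^^^^^^^^^^^^^^^^^^^
ValueError: max() iterable argument is empty
```

```bash
python3 -m handwheel '[{"tx":0,"ty":0,"tz":2,"wx":0,"wy":0,"wz":0,"claw":1},{"tx":0,"ty":0,"tz":4,"wx":0,"wy":0,"wz":0,"claw":1},{"tx":0,"ty":0,"tz":5,"wx":0,"wy":0,"wz":0,"claw":1},{"tx":0,"ty":0,"tz":5,"wx":0,"wy":0,"wz":0,"claw":1}]'; python3 look.py l2
```

```text
clock: 8.65
position: [0.5576, -0.0999, 0.0707]
ee_rot: [-3.139, 0.118, 0.001]
force: [0.7, -0.8, 0.6]
width: 0.997
t 8.65 cab [-0.0713 -0.0043  0.0707] w [ 0.5576 -0.0999  0.0707] yaw -4.31 F [ 0.7 -0.8  0.6] wid 0.997
```

View pics/l2.png

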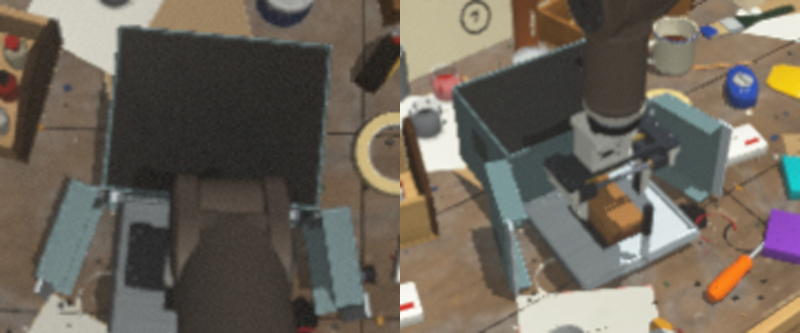

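```bash
python3 - <<'E'
from h import *
im=cv2.imread('/tmp/scene.png'); cv2.imwrite('pics/z2.png',cv2.resize(im[165:235,310:390],None,fx=8,fy=8,interpolation=cv2.INTER_CUBIC))
from blk import brown
m,P=brown(0.03,0.075,"scene"); q=cab(P[m>0]); print(len(q),q.min(0),q.max(0)); t=q[q[:,2]>.055]; print(t.min(0),t.max(0))
E
```

```text
437 [-0.12591055 -0.03386195  0.03027454] [-0.0356571   0.02926933  0.06545057]
[-0.12463048 -0.03386195  0.05513483] [-0.0356571   0.02925145  0.06545057]
```

View pics/z2.png

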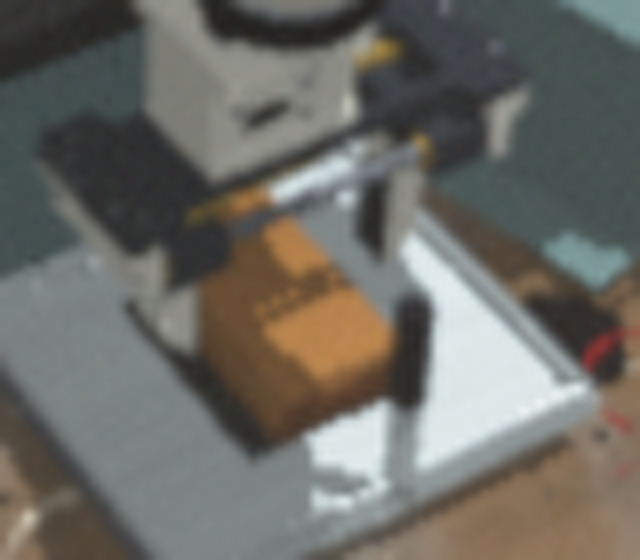

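```bash
python3 -m handwheel '[{"tx":0,"ty":-0.1,"tz":1,"wx":0,"wy":0,"wz":-0.3,"claw":1},{"tx":0,"ty":-0.1,"tz":2.2,"wx":0,"wy":0,"wz":-0.3,"claw":1},{"tx":0,"ty":-0.1,"tz":2.2,"wx":0,"wy":0,"wz":-0.3,"claw":0.8},{"tx":0,"ty":-0.1,"tz":2.2,"wx":0,"wy":0,"wz":-0.3,"claw":0.5},{"tx":0,"ty":-0.1,"tz":2.2,"wx":0,"wy":0,"wz":-0.3,"claw":0.5},{"tx":0,"ty":-0.1,"tz":2.2,"wx":0,"wy":0,"wz":-0.3,"claw":0.5},{"tx":0,"ty":-0.1,"tz":2.2,"wx":0,"wy":0,"wz":-0.3,"claw":0.5},{"tx":0,"ty":-0.1,"tz":2.2,"wx":0,"wy":0,"wz":-0.3,"claw":0.5}]' 25; python3 -c "
from h import *
st()"
```

```text
clock: 9.47
position: [0.5582, -0.0992, 0.0493]
ee_rot: [3.14, -0.11, 0.002]
force: [0.8, 0.5, 1.3]
width: 0.7
t 9.47 cab [-0.0707 -0.0037  0.0493] w [ 0.5582 -0.0992  0.0493] yaw -4.03 F [0.8 0.5 1.3] wid 0.7
```

```bash
python3 -m handwheel '[{"tx":0,"ty":0,"tz":-1,"wx":0,"wy":0,"wz":0,"claw":0.5},{"tx":0,"ty":0,"tz":-3,"wx":0,"wy":0,"wz":0,"claw":0.5},{"tx":0,"ty":0,"tz":-5.5,"wx":0,"wy":0,"wz":0,"claw":0.5},{"tx":0,"ty":0,"tz":-8,"wx":0,"wy":0,"wz":0,"claw":0.5},{"tx":0,"ty":0,"tz":-10.5,"wx":0,"wy":0,"wz":0,"claw":0.5},{"tx":0,"ty":0,"tz":-13,"wx":0,"wy":0,"wz":0,"claw":0.5},{"tx":0,"ty":0,"tz":-15,"wx":0,"wy":0,"wz":0,"claw":0.5},{"tx":0,"ty":0,"tz":-16,"wx":0,"wy":0,"wz":0,"claw":0.5},{"tx":0,"ty":0,"tz":-16,"wx":0,"wy":0,"wz":0,"claw":0.5}]' 25; python3 look.py l3
```

```text
clock: 10.22
position: [0.559, -0.0993, 0.2115]
ee_rot: [3.139, -0.111, 0.007]
force: [0.6, -0.1, -1.0]
width: 0.697
t 10.22 cab [-0.0699 -0.0036  0.2115] w [ 0.559  -0.0993  0.2115] yaw -4.04 F [ 0.6 -0.1 -1. ] wid 0.697
```

View pics/l3.png

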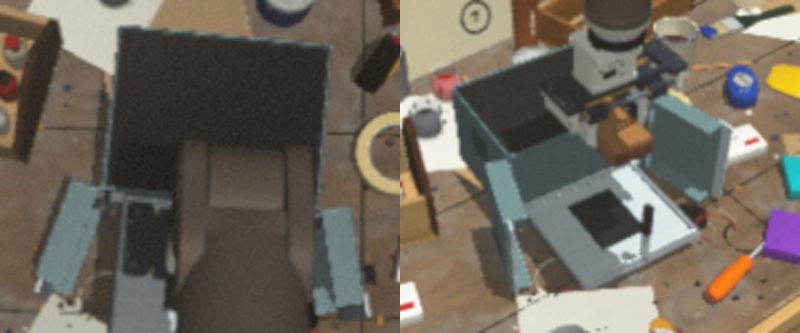

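```bash
python3 -m handwheel '[{"tx":1,"ty":0,"tz":0,"wx":0,"wy":0,"wz":0,"claw":0.5},{"tx":3.5,"ty":0,"tz":0,"wx":0,"wy":0,"wz":0,"claw":0.5},{"tx":6,"ty":0,"tz":0,"wx":0,"wy":0,"wz":0,"claw":0.5},{"tx":8.5,"ty":0,"tz":0,"wx":0,"wy":0,"wz":0,"claw":0.5},{"tx":11,"ty":0,"tz":0,"wx":0,"wy":0,"wz":0,"claw":0.5},{"tx":13.5,"ty":0,"tz":0,"wx":0,"wy":0,"wz":0,"claw":0.5},{"tx":15.5,"ty":0,"tz":0,"wx":0,"wy":0,"wz":0,"claw":0.5},{"tx":16.8,"ty":0,"tz":0,"wx":0,"wy":0,"wz":0,"claw":0.5},{"tx":16.8,"ty":0,"tz":0,"wx":0,"wy":0,"wz":0,"claw":0.5}]' 25; python3 look.py l4
```

```text
clock: 11.07
position: [0.7272, -0.1107, 0.2054]
ee_rot: [-3.139, 0.11, 0.004]
force: [-1.4, 0.1, -2.0]
width: 0.698
t 11.07 cab [ 0.0987 -0.0034  0.2054] w [ 0.7272 -0.1107  0.2054] yaw -4.01 F [-1.4  0.1 -2. ] wid 0.698
```

View pics/l4.png

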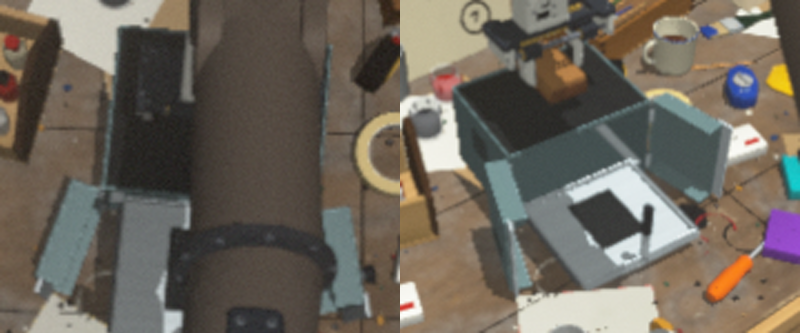

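```bash
python3 -m handwheel '[{"tx":0,"ty":0,"tz":1,"wx":0,"wy":0,"wz":0,"claw":0.5},{"tx":0,"ty":0,"tz":2,"wx":0,"wy":0,"wz":0,"claw":0.5},{"tx":0,"ty":0,"tz":2.4,"wx":0,"wy":0,"wz":0,"claw":0.5},{"tx":0,"ty":0,"tz":2.4,"wx":0,"wy":0,"wz":0,"claw":0.5},{"tx":0,"ty":0,"tz":2.4,"wx":0,"wy":0,"wz":0,"claw":0.5},{"tx":0,"ty":0,"tz":2.4,"wx":0,"wy":0,"wz":0,"claw":0.5}]' 25; python3 - <<'E'
from h import *
st()
im,d=vision.get_image("scene"); P=cloud("scene",d); C=cab(P.reshape(-1,3)).reshape(P.shape)
g=im.max(2); m=((g<75)&(abs(P[...,2]-.028)<.01)&(C[...,0]<-.005)&(C[...,0]>-.16)&(abs(C[...,1])<.09)).astype(np.uint8)
m=cv2.morphologyEx(m,cv2.MORPH_OPEN,np.ones((3,3)))
c,s,a=rect(m,"scene",.028); print('pad',m.sum(),cab([*c,.028]).round(4),np.round(s),a+4)
E
```

```text
clock: 11.67
position: [0.7254, -0.111, 0.1851]
ee_rot: [3.14, -0.111, 0.001]
force: [0.3, 0.5, -1.0]
width: 0.696
t 11.67 cab [ 0.0969 -0.0038  0.1851] w [ 0.7254 -0.111   0.1851] yaw -4.04 F [ 0.3  0.5 -1. ] wid 0.696
pad 434 [-0.0692  0.0032  0.028 ] [97. 74.] 0.9408416748046875
```

```bash
python3 -m handwheel '[{"tx":0,"ty":0,"tz":0.3,"wx":0,"wy":0,"wz":0,"claw":0.5},{"tx":0,"ty":0,"tz":0.6,"wx":0,"wy":0,"wz":0,"claw":0.5},{"tx":0,"ty":0,"tz":0.8,"wx":0,"wy":0,"wz":0,"claw":0.5},{"tx":0,"ty":0,"tz":0.8,"wx":0,"wy":0,"wz":0,"claw":0.5},{"tx":0,"ty":0,"tz":0.8,"wx":0,"wy":0,"wz":0,"claw":0.5}]' 25
```

```text
clock: 12.13
position: [0.7254, -0.111, 0.1773]
ee_rot: [3.14, -0.111, 0.001]
force: [-2.6, -0.2, 4.8]
width: 0.697
```

```bash
python3 -m handwheel '[{"tx":0,"ty":0,"tz":0,"wx":0,"wy":0,"wz":0,"claw":0.8},{"tx":0,"ty":0,"tz":0,"wx":0,"wy":0,"wz":0,"claw":1},{"tx":0,"ty":0,"tz":0,"wx":0,"wy":0,"wz":0,"claw":1},{"tx":0,"ty":0,"tz":-2,"wx":0,"wy":0,"wz":0,"claw":1},{"tx":0,"ty":0,"tz":-5,"wx":0,"wy":0,"wz":0,"claw":1},{"tx":0,"ty":0,"tz":-8,"wx":0,"wy":0,"wz":0,"claw":1},{"tx":-4,"ty":2,"tz":-8,"wx":0,"wy":0,"wz":0,"claw":1},{"tx":-8,"ty":4,"tz":-8,"wx":0,"wy":0,"wz":0,"claw":1},{"tx":-11,"ty":7,"tz":-8,"wx":0,"wy":0,"wz":0,"claw":1},{"tx":-14,"ty":10,"tz":-8,"wx":0,"wy":0,"wz":0,"claw":1},{"tx":-16,"ty":13,"tz":-8,"wx":0,"wy":0,"wz":0,"claw":1},{"tx":-18,"ty":16,"tz":-8,"wx":0,"wy":0,"wz":0,"claw":1}]' 25; python3 look.py l5; python3 blk.py 0.187
```

```text
clock: 13.13
position: [0.5324, -0.2593, 0.257]
ee_rot: [3.139, -0.111, 0.0]
force: [1.1, -1.3, -0.5]
width: 1.004
t 13.13 cab [-0.0853 -0.1652  0.257 ] w [ 0.5324 -0.2593  0.257 ] yaw -4.04 F [ 1.1 -1.3 -0.5] wid 1.004
top 837 zmed 0.1876 cab [ 0.0968 -0.0045  0.187 ] [113.  62.] angle rel cab -0.6
scene 435 zmed 0.1888 cab [0.0927 0.0012 0.187 ] [123.  69.] angle rel cab -0.7
```

View pics/l5.png

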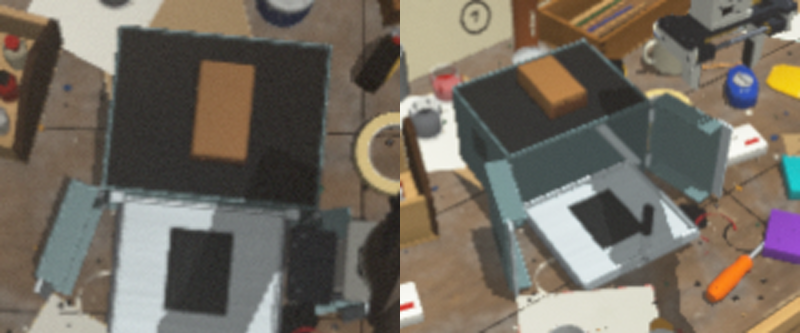

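```bash
cat > bx.py <<'E'
from h import *
def boxes(im,z=0.022,area=(250,900),n="top"):
    hsv=cv2.cvtColor(im,cv2.COLOR_BGR2HSV)
    m=((hsv[...,2]>135)&(hsv[...,1]<60)).astype(np.uint8)
    r=((hsv[...,1]>120)&(hsv[...,2]>90)&((hsv[...,0]<8)|(hsv[...,0]>172))).astype(np.uint8)
    m=cv2.morphologyEx(m|r,cv2.MORPH_CLOSE,np.ones((3,3)))
    k,lab,stt,ce=cv2.connectedComponentsWithStats(m)
    out=[]
    for i in range(1,k):
        if area[0]<stt[i,4]<area[1]:
            c,s,a=rect(lab==i,n,z)
            if 75<s[0]<100 and 50<s[1]<72: out.append((c,s,a,ce[i]))
    return out
if __name__=="__main__":
    for c,s,a,ce in boxes(cv2.imread('pics/top0.png')): print('box',c.round(4),np.round(s),round(a,1),ce.round())
    im=cv2.imread('/tmp/top.png'); d=np.load('/tmp/top.npy'); P=cloud("top",d); C=cab(P.reshape(-1,3)).reshape(P.shape)
    m=((im.max(2)<70)&(abs(P[...,2]-.028)<.01)&(C[...,0]<-.005)&(C[...,0]>-.16)&(abs(C[...,1])<.06)).astype(np.uint8)
    c,s,a=rect(cv2.morphologyEx(m,cv2.MORPH_OPEN,np.ones((3,3))),"top",.028); print('pad',m.sum(),cab([*c,.028]).round(4),np.round(s),a+4)
E
python3 bx.py; python3 -c "
from h import *
st(); print(sensors.observe()['joints'].round(2))"
```

```text
box [0.6096 0.257 ] [88. 62.] 74.6 [239. 180.]
box [ 0.5724 -0.3863] [96. 68.] 79.4 [443. 196.]
box [0.5209 0.3917] [87. 63.] 80.0 [195. 207.]
pad 762 [-0.0698  0.0011  0.028 ] [102.  75.] -0.36425018310546875
t 13.33 cab [-0.0838 -0.165   0.2569] w [ 0.5338 -0.2592  0.2569] yaw -4.2 F [0.5 0.9 0.1] wid 1.003
[ 0.42  0.37 -0.08  1.63  0.03  1.14 -1.31]
```

```bash
python3 -c "
from h import *
print(tool([0.5728,-0.388,0.15]),tool(O*0+[0.5728,-0.388,0.017]))"
python3 -m handwheel '[{"tx":1,"ty":2.5,"tz":0,"wx":0,"wy":0,"wz":-7,"claw":1},{"tx":2,"ty":5,"tz":0,"wx":0,"wy":0,"wz":-14,"claw":1},{"tx":3,"ty":7.5,"tz":0,"wx":0,"wy":0,"wz":-21,"claw":1},{"tx":4,"ty":10,"tz":0,"wx":0,"wy":0,"wz":-28,"claw":1},{"tx":4.8,"ty":13.1,"tz":0,"wx":0,"wy":0,"wz":-35,"claw":1},{"tx":4.8,"ty":13.1,"tz":0,"wx":0,"wy":0,"wz":-42,"claw":1},{"tx":4.8,"ty":13.1,"tz":0,"wx":0,"wy":0,"wz":-49,"claw":1},{"tx":4.8,"ty":13.1,"tz":0,"wx":0,"wy":0,"wz":-56,"claw":1},{"tx":4.8,"ty":13.1,"tz":3,"wx":0,"wy":0,"wz":-63,"claw":1},{"tx":4.8,"ty":13.1,"tz":6,"wx":0,"wy":0,"wz":-70,"claw":1},{"tx":4.8,"ty":13.1,"tz":9,"wx":0,"wy":0,"wz":-77,"claw":1},{"tx":4.8,"ty":13.1,"tz":11,"wx":0,"wy":0,"wz":-83,"claw":1}]' 20; python3 -c "
from h import *
go(cab([0.5728,-0.388,0.017]),79)"
```

```text
[ 4.83 12.56 10.69] [ 4.82 12.55 23.99]
clock: 14.33
position: [0.5738, -0.3895, 0.1435]
ee_rot: [-2.413, -2.006, -0.001]
force: [-0.0, -0.3, -0.7]
width: 1.0
t 14.33 cab [-0.0349 -0.2922  0.1435] w [ 0.5738 -0.3895  0.1435] yaw 79.47 F [-0.  -0.3 -0.7] wid 1.0
tool shift [ 0.1  -0.1  12.65] wz 0.47
```

```bash
python3 -m handwheel '[{"tx":0.1,"ty":-0.1,"tz":3,"wx":0,"wy":0,"wz":0,"claw":1},{"tx":0.1,"ty":-0.1,"tz":6,"wx":0,"wy":0,"wz":0,"claw":1},{"tx":0.1,"ty":-0.1,"tz":7.5,"wx":0,"wy":0,"wz":0,"claw":1},{"tx":0.1,"ty":-0.1,"tz":8.5,"wx":0,"wy":0,"wz":0,"claw":1},{"tx":0.1,"ty":-0.1,"tz":8.5,"wx":0,"wy":0,"wz":0,"claw":1}]' 20; python3 - <<'E'
from h import *
st()
im,d=vision.get_image("scene"); cv2.imwrite('pics/b1.png',cv2.resize(im[120:230,350:470],None,fx=6,fy=5,interpolation=cv2.INTER_CUBIC))
E
```

```text
clock: 14.75
position: [0.5724, -0.3888, 0.0591]
ee_rot: [-2.42, -1.997, 0.0]
force: [-0.1, 0.1, -0.9]
width: 0.999
t 14.75 cab [-0.0363 -0.2915  0.0591] w [ 0.5724 -0.3888  0.0591] yaw 79.07 F [-0.1  0.1 -0.9] wid 0.999
```

View pics/b1.png

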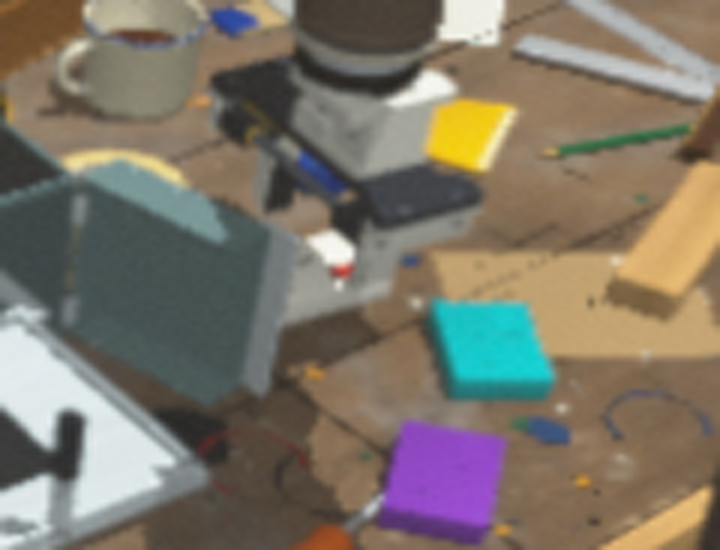

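```bash
python3 -m handwheel '[{"tx":0,"ty":0,"tz":1.5,"wx":0,"wy":0,"wz":0,"claw":1},{"tx":0,"ty":0,"tz":3,"wx":0,"wy":0,"wz":0,"claw":1},{"tx":0,"ty":0,"tz":4,"wx":0,"wy":0,"wz":0,"claw":1},{"tx":0,"ty":0,"tz":4.2,"wx":0,"wy":0,"wz":0,"claw":1},{"tx":0,"ty":0,"tz":4.2,"wx":0,"wy":0,"wz":0,"claw":0.8},{"tx":0,"ty":0,"tz":4.2,"wx":0,"wy":0,"wz":0,"claw":0.5},{"tx":0,"ty":0,"tz":4.2,"wx":0,"wy":0,"wz":0,"claw":0.5},{"tx":0,"ty":0,"tz":4.2,"wx":0,"wy":0,"wz":0,"claw":0.5},{"tx":0,"ty":0,"tz":4.2,"wx":0,"wy":0,"wz":0,"claw":0.5},{"tx":0,"ty":0,"tz":4.2,"wx":0,"wy":0,"wz":0,"claw":0.5}]' 25; python3 -c "
from h import *
st()"
```

```text
clock: 15.63
position: [0.5729, -0.391, 0.0204]
ee_rot: [2.424, 1.997, 0.001]
force: [0.1, 0.0, 3.8]
width: 0.647
t 15.63 cab [-0.0357 -0.2937  0.0204] w [ 0.5729 -0.391   0.0204] yaw 78.97 F [0.1 0.  3.8] wid 0.647
```

```bash
python3 -m handwheel '[{"tx":0,"ty":0,"tz":-1,"wx":0,"wy":0,"wz":0,"claw":0.5},{"tx":0,"ty":0,"tz":-3,"wx":0,"wy":0,"wz":0,"claw":0.5},{"tx":0,"ty":0,"tz":-6,"wx":0,"wy":0,"wz":0,"claw":0.5},{"tx":0,"ty":0,"tz":-9,"wx":0,"wy":0,"wz":0,"claw":0.5},{"tx":0,"ty":0,"tz":-12,"wx":0,"wy":0,"wz":0,"claw":0.5},{"tx":0,"ty":0,"tz":-15,"wx":0,"wy":0,"wz":0,"claw":0.5},{"tx":0,"ty":0,"tz":-18,"wx":0,"wy":0,"wz":0,"claw":0.5},{"tx":0,"ty":0,"tz":-20,"wx":0,"wy":0,"wz":0,"claw":0.5},{"tx":0,"ty":0,"tz":-20,"wx":0,"wy":0,"wz":0,"claw":0.5}]' 25; python3 - <<'E'
from h import *
go([-0.07,0.0015,0.22])
im,d=vision.get_image("scene"); cv2.imwrite('pics/b2.png',cv2.resize(im[60:230,320:480],None,fx=4,fy=3.5,interpolation=cv2.INTER_CUBIC))
E
```

```text
clock: 16.38
position: [0.5745, -0.3915, 0.2261]
ee_rot: [2.419, 1.993, 0.005]
force: [0.3, 0.1, -0.0]
width: 0.652
t 16.38 cab [-0.0341 -0.2941  0.2261] w [ 0.5745 -0.3915  0.2261] yaw 78.96 F [ 0.3  0.1 -0. ] wid 0.652
tool shift [28.9  -7.19  0.48] wz 82.96
```

View pics/b2.png

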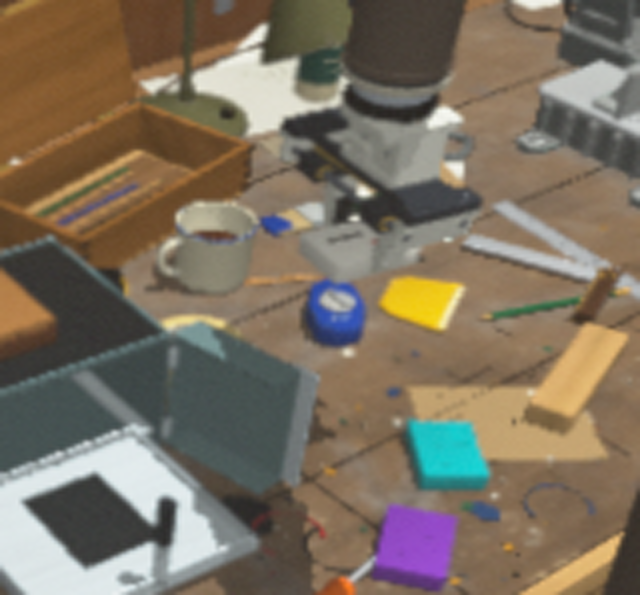

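```bash
python3 -m handwheel '[{"tx":1.5,"ty":-0.5,"tz":0,"wx":0,"wy":0,"wz":7,"claw":0.5},{"tx":4,"ty":-1,"tz":0,"wx":0,"wy":0,"wz":14,"claw":0.5},{"tx":7,"ty":-1.8,"tz":0,"wx":0,"wy":0,"wz":21,"claw":0.5},{"tx":10,"ty":-2.5,"tz":0,"wx":0,"wy":0,"wz":28,"claw":0.5},{"tx":13,"ty":-3.2,"tz":0,"wx":0,"wy":0,"wz":35,"claw":0.5},{"tx":16,"ty":-4,"tz":0,"wx":0,"wy":0,"wz":42,"claw":0.5},{"tx":19,"ty":-4.8,"tz":0,"wx":0,"wy":0,"wz":49,"claw":0.5},{"tx":22,"ty":-5.5,"tz":0,"wx":0,"wy":0,"wz":56,"claw":0.5},{"tx":25,"ty":-6.2,"tz":0,"wx":0,"wy":0,"wz":63,"claw":0.5},{"tx":27.5,"ty":-7,"tz":0,"wx":0,"wy":0,"wz":70,"claw":0.5},{"tx":28.9,"ty":-7.2,"tz":0,"wx":0,"wy":0,"wz":77,"claw":0.5},{"tx":28.9,"ty":-7.2,"tz":0,"wx":0,"wy":0,"wz":83,"claw":0.5}]' 25; python3 -m handwheel '[{"tx":0,"ty":0,"tz":0,"wx":0,"wy":0,"wz":0,"claw":0.5},{"tx":0,"ty":0,"tz":0,"wx":0,"wy":0,"wz":0,"claw":0.5}]'; python3 - <<'E'
from h import *
go([-0.07,0.0015,0.0484])
im,d=vision.get_image("scene"); cv2.imwrite('pics/b3.png',cv2.resize(im[90:240,270:420],None,fx=4,fy=4,interpolation=cv2.INTER_CUBIC))
E
```

```text
clock: 17.43
position: [0.5562, -0.0883, 0.2188]
ee_rot: [-3.137, 0.111, 0.003]
force: [-0.1, 0.0, -0.4]
width: 0.65
clock: 17.6
position: [0.5564, -0.0935, 0.219]
ee_rot: [3.139, -0.105, -0.003]
force: [0.3, -0.2, -1.1]
width: 0.653
t 17.6 cab [-0.0729  0.0019  0.219 ] w [ 0.5564 -0.0935  0.219 ] yaw -3.83 F [ 0.3 -0.2 -1.1] wid 0.653
tool shift [ 0.32  0.03 17.06] wz 0.17
```

View pics/b3.png

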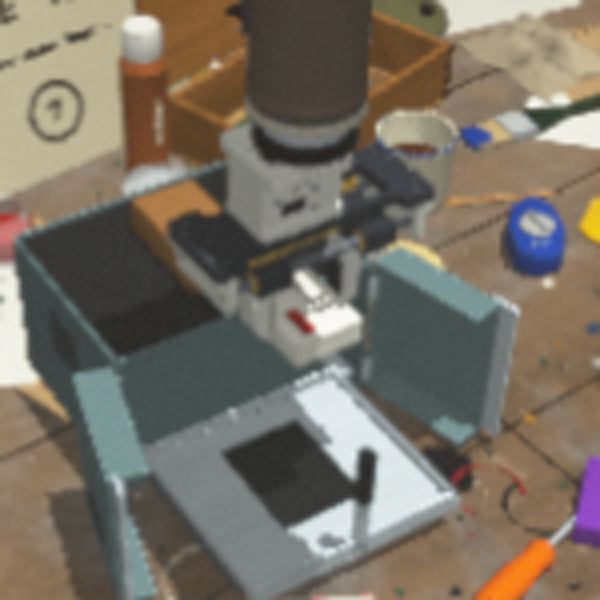

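```bash
cat > heldx.py <<'E'
from h import *
st(); im,d=vision.get_image("scene"); P=cloud("scene",d); C=cab(P.reshape(-1,3)).reshape(P.shape)
s=sensors.observe(); t=cab(s['position'])
m=(C[...,2]>t[2]-.018)&(C[...,2]<t[2]+.004)&(abs(C[...,1]-t[1])<.022)&(abs(C[...,0]-t[0])<.08)
q=C[m]; print(len(q),'front x rel tcp',np.percentile(q[:,0],[2,10,20]).round(4)-t[0],'(centred: -0.0425; scene bias about -0.004)')
E
python3 heldx.py
```

```text
t 17.65 cab [-0.0728  0.0014  0.2191] w [ 0.5565 -0.094   0.2191] yaw -3.86 F [ 0.3 -0.1 -1.2] wid 0.652
193 front x rel tcp [-0.04328859 -0.04188859 -0.04098859] (centred: -0.0425; scene bias about -0.004)
```

```bash
python3 -m handwheel '[{"tx":0,"ty":0,"tz":2,"wx":0,"wy":0,"wz":0.2,"claw":0.5},{"tx":0,"ty":0,"tz":5,"wx":0,"wy":0,"wz":0.2,"claw":0.5},{"tx":0,"ty":0,"tz":8,"wx":0,"wy":0,"wz":0.2,"claw":0.5},{"tx":0,"ty":0,"tz":11,"wx":0,"wy":0,"wz":0.2,"claw":0.5},{"tx":0,"ty":0,"tz":13.5,"wx":0,"wy":0,"wz":0.2,"claw":0.5},{"tx":0,"ty":0,"tz":15,"wx":0,"wy":0,"wz":0.2,"claw":0.5},{"tx":0,"ty":0,"tz":15.8,"wx":0,"wy":0,"wz":0.2,"claw":0.5},{"tx":0,"ty":0,"tz":16.3,"wx":0,"wy":0,"wz":0.2,"claw":0.5},{"tx":0,"ty":0,"tz":16.3,"wx":0,"wy":0,"wz":0.2,"claw":0.5},{"tx":0,"ty":0,"tz":16.3,"wx":0,"wy":0,"wz":0.2,"claw":0.5}]' 25; python3 -c "
from h import *
go([-0.0728,0.0015,0.0484])"
```

```text
clock: 18.53
position: [0.5577, -0.0937, 0.0574]
ee_rot: [3.139, -0.116, 0.002]
force: [-0.6, -1.1, -0.9]
width: 0.649
t 18.53 cab [-0.0716  0.0018  0.0574] w [ 0.5577 -0.0937  0.0574] yaw -4.23 F [-0.6 -1.1 -0.9] wid 0.649
tool shift [-0.12  0.03  0.9 ] wz -0.23
```

```bash
python3 -m handwheel '[{"tx":-0.1,"ty":0,"tz":0.4,"wx":0,"wy":0,"wz":-0.2,"claw":0.5},{"tx":-0.1,"ty":0,"tz":0.7,"wx":0,"wy":0,"wz":-0.2,"claw":0.5},{"tx":-0.1,"ty":0,"tz":0.9,"wx":0,"wy":0,"wz":-0.2,"claw":0.5},{"tx":-0.1,"ty":0,"tz":1.0,"wx":0,"wy":0,"wz":-0.2,"claw":0.5},{"tx":-0.1,"ty":0,"tz":1.0,"wx":0,"wy":0,"wz":-0.2,"claw":0.5}]' 25
```

```text
clock: 18.95
position: [0.5576, -0.0934, 0.0482]
ee_rot: [3.139, -0.11, 0.005]
force: [-0.4, -1.1, 8.9]
width: 0.651
```

```bash
python3 -m handwheel '[{"tx":0,"ty":0,"tz":-0.1,"wx":0,"wy":0,"wz":0,"claw":0.75},{"tx":0,"ty":0,"tz":-0.1,"wx":0,"wy":0,"wz":0,"claw":0.9},{"tx":0,"ty":0,"tz":-0.1,"wx":0,"wy":0,"wz":0,"claw":1},{"tx":0,"ty":0,"tz":-0.1,"wx":0,"wy":0,"wz":0,"claw":1},{"tx":0,"ty":0,"tz":-2,"wx":0,"wy":0,"wz":0,"claw":1},{"tx":0,"ty":0,"tz":-5,"wx":0,"wy":0,"wz":0,"claw":1},{"tx":0,"ty":0,"tz":-8,"wx":0,"wy":0,"wz":0,"claw":1},{"tx":0,"ty":0,"tz":-11,"wx":0,"wy":0,"wz":0,"claw":1},{"tx":0,"ty":0,"tz":-14,"wx":0,"wy":0,"wz":0,"claw":1},{"tx":0,"ty":0,"tz":-17,"wx":0,"wy":0,"wz":0,"claw":1},{"tx":0,"ty":-2,"tz":-19,"wx":0,"wy":0,"wz":0,"claw":1},{"tx":0,"ty":-5,"tz":-19,"wx":0,"wy":0,"wz":0,"claw":1}]' 25;  python3 -c "
from h import *
go(cab([0.6096,0.256,0.24]),74.6); print(sensors.observe()['joints'].round(2))"
```

```text
clock: 19.95
position: [0.5617, -0.0465, 0.2414]
ee_rot: [3.138, -0.12, 0.011]
force: [1.8, 0.5, -0.1]
width: 1.0
t 19.95 cab [-0.0709  0.0492  0.2414] w [ 0.5617 -0.0465  0.2414] yaw -4.37 F [ 1.8  0.5 -0.1] wid 1.0
tool shift [  2.47 -30.52   0.11] wz -78.97
[ 0.09  0.34 -0.14  1.72  0.06  1.08 -1.71]
```

```bash
python3 -m handwheel '[{"tx":0.2,"ty":-2.5,"tz":0,"wx":0,"wy":0,"wz":-6.6,"claw":1},{"tx":0.4,"ty":-5,"tz":0,"wx":0,"wy":0,"wz":-13.2,"claw":1},{"tx":0.6,"ty":-8,"tz":0,"wx":0,"wy":0,"wz":-20,"claw":1},{"tx":0.8,"ty":-11,"tz":0,"wx":0,"wy":0,"wz":-27,"claw":1},{"tx":1,"ty":-14,"tz":0,"wx":0,"wy":0,"wz":-34,"claw":1},{"tx":1.2,"ty":-17,"tz":0,"wx":0,"wy":0,"wz":-41,"claw":1},{"tx":1.5,"ty":-20,"tz":0,"wx":0,"wy":0,"wz":-48,"claw":1},{"tx":1.8,"ty":-23,"tz":0,"wx":0,"wy":0,"wz":-55,"claw":1},{"tx":2,"ty":-26,"tz":0,"wx":0,"wy":0,"wz":-62,"claw":1},{"tx":2.2,"ty":-28.5,"tz":0,"wx":0,"wy":0,"wz":-69,"claw":1},{"tx":2.4,"ty":-30.5,"tz":0,"wx":0,"wy":0,"wz":-76,"claw":1},{"tx":2.4,"ty":-30.5,"tz":0,"wx":0,"wy":0,"wz":-79,"claw":1}]' 25; python3 look.py l6; python3 - <<'E'
from h import *
from bx import boxes
go(cab([0.609,0.2555,0.017]),74.5)
im=cv2.imread('/tmp/top.png')
for c,s,a,ce in boxes(im): print(c.round(4),np.round(s),round(a,1),ce.round())
for c,s,a,ce in boxes(im,0.05): print('stackz',cab([*c,.05]).round(4),np.round(s),round(a+4,1),ce.round())
E
```

```text
clock: 20.95
position: [0.6038, 0.2647, 0.2362]
ee_rot: [-2.478, -1.925, -0.001]
force: [-1.2, -0.1, 0.2]
width: 1.0
t 20.95 cab [-0.0506  0.3626  0.2362] w [0.6038 0.2647 0.2362] yaw 75.69 F [-1.2 -0.1  0.2] wid 1.0
t 21.05 cab [-0.0496  0.3581  0.236 ] w [0.6045 0.2602 0.236 ] yaw 75.12 F [-0.4 -0.5  0.3] wid 0.998
tool shift [-0.33  0.58 21.9 ] wz 0.62
```

View pics/l6.png

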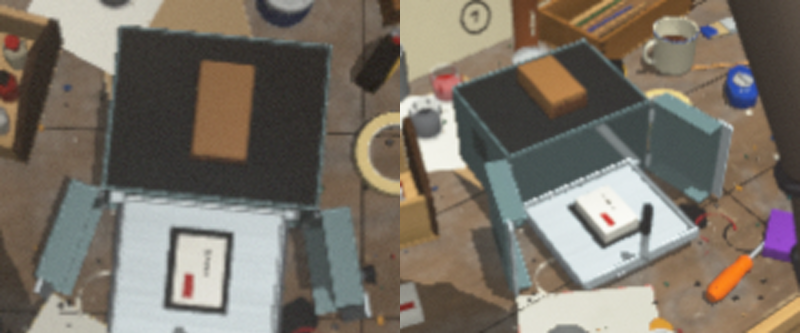

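```bash
cat > stk.py <<'E'
from h import *
import sys
def stk(im,d,z):
    P=cloud("top",d); C=cab(P.reshape(-1,3)).reshape(P.shape)
    reg=(abs(C[...,0]+.07)<.065)&(abs(C[...,1])<.05)&(abs(P[...,2]-z)<.008)
    hsv=cv2.cvtColor(im,cv2.COLOR_BGR2HSV)
    m=(reg&(im.max(2)>100)).astype(np.uint8); m=cv2.morphologyEx(m,cv2.MORPH_OPEN,np.ones((3,3)))
    c,s,a=rect(m,"top",z); return cab([*c,z]).round(4),np.round(s),round(a+4,1),np.median(P[m>0][:,2]).round(4)
if __name__=="__main__": print(stk(cv2.imread('/tmp/top.png'),np.load('/tmp/top.npy'),float(sys.argv[1])))
E
python3 stk.py 0.05
```

```text
(array([-0.0723,  0.0009,  0.05  ]), array([85., 60.]), 0.3, np.float64(0.0504))
```

```bash
python3 -m handwheel '[{"tx":-0.3,"ty":0.5,"tz":4,"wx":0,"wy":0,"wz":0.5,"claw":1},{"tx":-0.3,"ty":0.5,"tz":8,"wx":0,"wy":0,"wz":0.5,"claw":1},{"tx":-0.3,"ty":0.5,"tz":12,"wx":0,"wy":0,"wz":0.5,"claw":1},{"tx":-0.3,"ty":0.5,"tz":15,"wx":0,"wy":0,"wz":0.5,"claw":1},{"tx":-0.3,"ty":0.5,"tz":17,"wx":0,"wy":0,"wz":0.5,"claw":1},{"tx":-0.3,"ty":0.5,"tz":18,"wx":0,"wy":0,"wz":0.5,"claw":1},{"tx":-0.3,"ty":0.5,"tz":18,"wx":0,"wy":0,"wz":0.5,"claw":1}]' 25; python3 - <<'E'
from h import *
go(cab([0.609,0.2555,0.017]),74.5)
im,d=vision.get_image("scene"); cv2.imwrite('pics/b4.png',cv2.resize(im[190:310,180:310],None,fx=5,fy=5,interpolation=cv2.INTER_CUBIC))
E
```

```text
clock: 21.63
position: [0.6079, 0.2531, 0.0543]
ee_rot: [-2.504, -1.898, 0.007]
force: [-0.2, 0.4, -0.2]
width: 1.001
t 21.63 cab [-0.0457  0.3512  0.0543] w [0.6079 0.2531 0.0543] yaw 74.32 F [-0.2  0.4 -0.2] wid 1.001
tool shift [0.28 0.05 3.73] wz -0.18
```

View pics/b4.png

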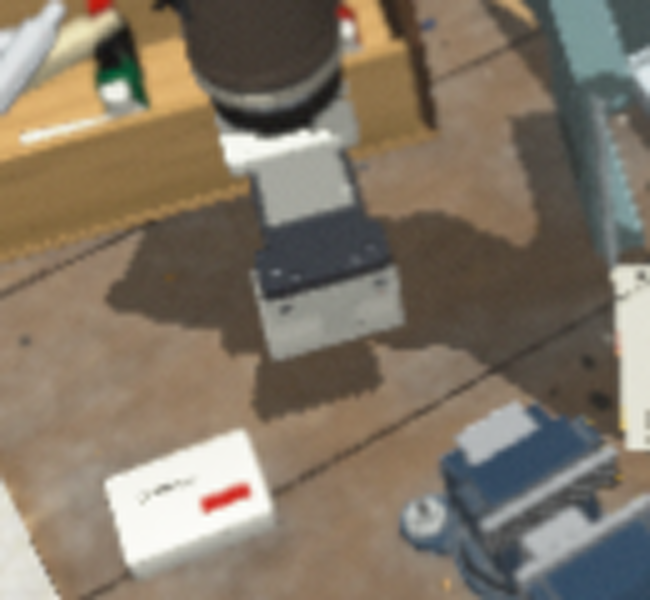

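```bash
python3 - <<'E'
from h import *
im=cv2.imread('/tmp/top.png');d=np.load('/tmp/top.npy')
n="scene"; im,d=vision.get_image(n);
P=cloud("scene",d)
q=P[(P[...,2]>.03)&(P[...,2]<.2)&(P[...,1]>.18)&(P[...,1]<.33)&(P[...,0]>.66)&(P[...,0]<.9)]
s=R.from_rotvec(sensors.observe()['ee_rot']); L=s.inv().apply(q-np.array([0.609,0.2555,0.017]))
k=abs(L[:,0])<.05
print(k.sum(), 'toolY min/max',L[k][:,1].min(),L[k][:,1].max(), np.percentile(abs(L[k][:,1]),[0,2,10]), q[k][:,2].max())
E
```

```text
37 toolY min/max 0.11015105781209213 0.12345594604706865 [0.11015106 0.11070495 0.11172086] 0.09597081096904758
```

```bash
python3 -m handwheel '[{"tx":0.2,"ty":0,"tz":1.5,"wx":0,"wy":0,"wz":0,"claw":1},{"tx":0.3,"ty":0,"tz":2.7,"wx":0,"wy":0,"wz":0,"claw":1},{"tx":0.3,"ty":0,"tz":3.5,"wx":0,"wy":0,"wz":0,"claw":1},{"tx":0.3,"ty":0,"tz":3.5,"wx":0,"wy":0,"wz":0,"claw":1},{"tx":0.3,"ty":0,"tz":3.5,"wx":0,"wy":0,"wz":0,"claw":0.8},{"tx":0.3,"ty":0,"tz":3.5,"wx":0,"wy":0,"wz":0,"claw":0.5},{"tx":0.3,"ty":0,"tz":3.5,"wx":0,"wy":0,"wz":0,"claw":0.5},{"tx":0.3,"ty":0,"tz":3.5,"wx":0,"wy":0,"wz":0,"claw":0.5},{"tx":0.3,"ty":0,"tz":3.5,"wx":0,"wy":0,"wz":0,"claw":0.5},{"tx":0.3,"ty":0,"tz":3.5,"wx":0,"wy":0,"wz":0,"claw":0.5}]' 25; python3 -c "
from h import *
st()"
```

```text
clock: 22.57
position: [0.6101, 0.2579, 0.0221]
ee_rot: [2.501, 1.901, 0.001]
force: [0.2, -0.2, 1.5]
width: 0.653
t 22.57 cab [-0.0439  0.3562  0.0221] w [0.6101 0.2579 0.0221] yaw 74.46 F [ 0.2 -0.2  1.5] wid 0.653
```

```bash
python3 -m handwheel '[{"tx":0,"ty":0,"tz":-1,"wx":0,"wy":0,"wz":0,"claw":0.5},{"tx":0,"ty":0,"tz":-3,"wx":0,"wy":0,"wz":0,"claw":0.5},{"tx":0,"ty":0,"tz":-6,"wx":0,"wy":0,"wz":0,"claw":0.5},{"tx":0,"ty":0,"tz":-9,"wx":0,"wy":0,"wz":0,"claw":0.5},{"tx":0,"ty":0,"tz":-12,"wx":0,"wy":0,"wz":0,"claw":0.5},{"tx":0,"ty":0,"tz":-15,"wx":0,"wy":0,"wz":0,"claw":0.5},{"tx":0,"ty":0,"tz":-18,"wx":0,"wy":0,"wz":0,"claw":0.5},{"tx":0,"ty":0,"tz":-20,"wx":0,"wy":0,"wz":0,"claw":0.5},{"tx":0,"ty":0,"tz":-20,"wx":0,"wy":0,"wz":0,"claw":0.5}]' 25; python3 -c "
from h import *
go([-0.0723,0.001,0.22])"
```

```text
clock: 23.32
position: [0.6115, 0.2593, 0.2279]
ee_rot: [2.5, 1.9, 0.013]
force: [0.6, 1.0, -0.2]
width: 0.652
t 23.32 cab [-0.0425  0.3577  0.2279] w [0.6115 0.2593 0.2279] yaw 74.47 F [ 0.6  1.  -0.2] wid 0.652
tool shift [-35.55   4.21   0.61] wz 78.47
```

```bash
python3 -m handwheel '[{"tx":-1.5,"ty":0.2,"tz":0,"wx":0,"wy":0,"wz":6.6,"claw":0.5},{"tx":-4,"ty":0.5,"tz":0,"wx":0,"wy":0,"wz":13,"claw":0.5},{"tx":-7,"ty":0.8,"tz":0,"wx":0,"wy":0,"wz":20,"claw":0.5},{"tx":-10.5,"ty":1.2,"tz":0,"wx":0,"wy":0,"wz":27,"claw":0.5},{"tx":-14,"ty":1.6,"tz":0,"wx":0,"wy":0,"wz":34,"claw":0.5},{"tx":-17.5,"ty":2,"tz":0,"wx":0,"wy":0,"wz":41,"claw":0.5},{"tx":-21,"ty":2.5,"tz":0,"wx":0,"wy":0,"wz":48,"claw":0.5},{"tx":-24.5,"ty":2.9,"tz":0,"wx":0,"wy":0,"wz":55,"claw":0.5},{"tx":-28,"ty":3.3,"tz":0,"wx":0,"wy":0,"wz":62,"claw":0.5},{"tx":-31.5,"ty":3.7,"tz":0,"wx":0,"wy":0,"wz":69,"claw":0.5},{"tx":-34,"ty":4,"tz":0,"wx":0,"wy":0,"wz":75,"claw":0.5},{"tx":-35.5,"ty":4.2,"tz":0,"wx":0,"wy":0,"wz":78.5,"claw":0.5}]' 25; python3 -m handwheel '[{"tx":0,"ty":0,"tz":0,"wx":0,"wy":0,"wz":0,"claw":0.5},{"tx":0,"ty":0,"tz":0,"wx":0,"wy":0,"wz":0,"claw":0.5},{"tx":0,"ty":0,"tz":0,"wx":0,"wy":0,"wz":0,"claw":0.5}]'; python3 heldx.py; python3 -c "
from h import *
go([-0.0723,0.001,0.0721])"
```

```text
clock: 24.32
position: [0.5538, -0.0996, 0.2216]
ee_rot: [3.137, -0.126, -0.002]
force: [0.1, 0.6, -1.0]
width: 0.651
clock: 24.57
position: [0.5551, -0.0943, 0.2216]
ee_rot: [-3.139, 0.107, 0.001]
force: [-0.2, 0.6, -1.6]
width: 0.65
t 24.57 cab [-0.0742  0.001   0.2216] w [ 0.5551 -0.0943  0.2216] yaw -3.9 F [-0.2  0.6 -1.6] wid 0.65
249 front x rel tcp [-0.04497343 -0.04357343 -0.04147343] (centred: -0.0425; scene bias about -0.004)
t 24.62 cab [-0.074   0.0014  0.2216] w [ 0.5553 -0.0939  0.2216] yaw -3.86 F [-0.3  0.3 -1. ] wid 0.652
tool shift [ 0.18  0.06 14.95] wz 0.14
```

```bash
python3 -m handwheel '[{"tx":0.4,"ty":-0.05,"tz":2,"wx":0,"wy":0,"wz":0.1,"claw":0.5},{"tx":0.4,"ty":-0.05,"tz":5,"wx":0,"wy":0,"wz":0.1,"claw":0.5},{"tx":0.4,"ty":-0.05,"tz":8,"wx":0,"wy":0,"wz":0.1,"claw":0.5},{"tx":0.4,"ty":-0.05,"tz":11,"wx":0,"wy":0,"wz":0.1,"claw":0.5},{"tx":0.4,"ty":-0.05,"tz":13,"wx":0,"wy":0,"wz":0.1,"claw":0.5},{"tx":0.4,"ty":-0.05,"tz":13.8,"wx":0,"wy":0,"wz":0.1,"claw":0.5},{"tx":0.4,"ty":-0.05,"tz":14,"wx":0,"wy":0,"wz":0.1,"claw":0.5},{"tx":0.4,"ty":-0.05,"tz":14,"wx":0,"wy":0,"wz":0.1,"claw":0.5},{"tx":0.4,"ty":-0.05,"tz":14,"wx":0,"wy":0,"wz":0.1,"claw":0.5}]' 25; python3 -c "
from h import *
go([-0.070,0.002,0.0721])"
```

```text
clock: 25.37
position: [0.5604, -0.0948, 0.083]
ee_rot: [-3.14, 0.112, -0.003]
force: [-0.4, -0.1, -1.2]
width: 0.651
t 25.37 cab [-0.0689  0.0009  0.083 ] w [ 0.5604 -0.0948  0.083 ] yaw -4.09 F [-0.4 -0.1 -1.2] wid 0.651
tool shift [-0.12 -0.11  1.09] wz -0.09
```

```bash
python3 -m handwheel '[{"tx":-0.1,"ty":-0.1,"tz":0.5,"wx":0,"wy":0,"wz":0,"claw":0.5},{"tx":-0.1,"ty":-0.1,"tz":0.8,"wx":0,"wy":0,"wz":0,"claw":0.5},{"tx":-0.1,"ty":-0.1,"tz":1.0,"wx":0,"wy":0,"wz":0,"claw":0.5},{"tx":-0.1,"ty":-0.1,"tz":1.15,"wx":0,"wy":0,"wz":0,"claw":0.5},{"tx":-0.1,"ty":-0.1,"tz":1.15,"wx":0,"wy":0,"wz":0,"claw":0.5}]' 25; python3 -c "
from h import *
st()"
```

```text
clock: 25.78
position: [0.5602, -0.0942, 0.0719]
ee_rot: [3.139, -0.113, 0.006]
force: [0.3, 0.9, 9.6]
width: 0.651
t 25.78 cab [-0.0691  0.0014  0.0719] w [ 0.5602 -0.0942  0.0719] yaw -4.13 F [0.3 0.9 9.6] wid 0.651
```

```bash
python3 -m handwheel '[{"tx":0,"ty":0,"tz":-0.1,"wx":0,"wy":0,"wz":0,"claw":0.75},{"tx":0,"ty":0,"tz":-0.1,"wx":0,"wy":0,"wz":0,"claw":0.9},{"tx":0,"ty":0,"tz":-0.1,"wx":0,"wy":0,"wz":0,"claw":1},{"tx":0,"ty":0,"tz":-0.1,"wx":0,"wy":0,"wz":0,"claw":1},{"tx":0,"ty":0,"tz":-2,"wx":0,"wy":0,"wz":0,"claw":1},{"tx":0,"ty":0,"tz":-5,"wx":0,"wy":0,"wz":0,"claw":1},{"tx":0,"ty":0,"tz":-8,"wx":0,"wy":0,"wz":0,"claw":1},{"tx":0,"ty":0,"tz":-11,"wx":0,"wy":0,"wz":0,"claw":1},{"tx":0,"ty":0,"tz":-14,"wx":0,"wy":0,"wz":0,"claw":1},{"tx":0,"ty":0,"tz":-16,"wx":0,"wy":0,"wz":0,"claw":1},{"tx":0,"ty":-2,"tz":-17,"wx":0,"wy":0,"wz":0,"claw":1},{"tx":0,"ty":-5,"tz":-17,"wx":0,"wy":0,"wz":0,"claw":1}]' 25;  python3 -c "
from h import *
go(cab([0.5205,0.390,0.24]),79.5)"
```

```text
clock: 26.78
position: [0.5631, -0.0474, 0.243]
ee_rot: [3.137, -0.123, 0.007]
force: [1.0, 0.1, -0.8]
width: 0.998
t 26.78 cab [-0.0694  0.0484  0.243 ] w [ 0.5631 -0.0474  0.243 ] yaw -4.48 F [ 1.   0.1 -0.8] wid 0.998
tool shift [ -7.67 -43.27   0.2 ] wz -83.98
```

```bash
python3 -m handwheel '[{"tx":-0.5,"ty":-3,"tz":0,"wx":0,"wy":0,"wz":-7,"claw":1},{"tx":-1,"ty":-6.5,"tz":0,"wx":0,"wy":0,"wz":-14,"claw":1},{"tx":-1.8,"ty":-10.5,"tz":0,"wx":0,"wy":0,"wz":-21,"claw":1},{"tx":-2.5,"ty":-14.5,"tz":0,"wx":0,"wy":0,"wz":-28,"claw":1},{"tx":-3.2,"ty":-18.5,"tz":0,"wx":0,"wy":0,"wz":-35,"claw":1},{"tx":-4,"ty":-22.5,"tz":0,"wx":0,"wy":0,"wz":-42,"claw":1},{"tx":-4.7,"ty":-26.5,"tz":0,"wx":0,"wy":0,"wz":-49,"claw":1},{"tx":-5.4,"ty":-30.5,"tz":0,"wx":0,"wy":0,"wz":-56,"claw":1},{"tx":-6.1,"ty":-34.5,"tz":0,"wx":0,"wy":0,"wz":-63,"claw":1},{"tx":-6.8,"ty":-38.5,"tz":0,"wx":0,"wy":0,"wz":-70,"claw":1},{"tx":-7.4,"ty":-42,"tz":0,"wx":0,"wy":0,"wz":-77,"claw":1},{"tx":-7.7,"ty":-43.3,"tz":0,"wx":0,"wy":0,"wz":-84,"claw":1}]' 25; python3 look.py l7; python3 stk.py 0.072;python3 -c "
from h import *
go(cab([0.5205,0.390,0.017]),79.5)"
```

```text
clock: 27.78
position: [0.5135, 0.3991, 0.2399]
ee_rot: [-2.394, -2.028, -0.001]
force: [-0.9, -0.2, -0.3]
width: 1.0
t 27.78 cab [-0.1501  0.4904  0.2399] w [0.5135 0.3991 0.2399] yaw 80.53 F [-0.9 -0.2 -0.3] wid 1.0
(array([-0.0716,  0.0003,  0.072 ]), array([86., 60.]), -0.1, np.float64(0.0726))
t 27.88 cab [-0.1493  0.4881  0.2395] w [0.5141 0.3968 0.2395] yaw 80.4 F [-0.3  0.2 -1.3] wid 1.002
tool shift [-0.59  0.79 22.24] wz 0.9
```

View pics/l7.png

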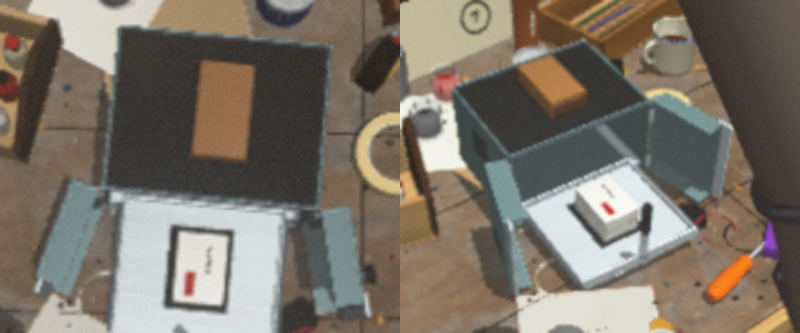

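```bash
python3 -m handwheel '[{"tx":-0.6,"ty":0.7,"tz":4,"wx":0,"wy":0,"wz":0.9,"claw":1},{"tx":-0.6,"ty":0.7,"tz":8,"wx":0,"wy":0,"wz":0.9,"claw":1},{"tx":-0.6,"ty":0.7,"tz":12,"wx":0,"wy":0,"wz":0.9,"claw":1},{"tx":-0.6,"ty":0.7,"tz":15,"wx":0,"wy":0,"wz":0.9,"claw":1},{"tx":-0.6,"ty":0.7,"tz":17,"wx":0,"wy":0,"wz":0.9,"claw":1},{"tx":-0.6,"ty":0.7,"tz":18.5,"wx":0,"wy":0,"wz":0.9,"claw":1},{"tx":-0.6,"ty":0.7,"tz":18.5,"wx":0,"wy":0,"wz":0.9,"claw":1}]' 25; python3 - <<'E'
from h import *
go(cab([0.5205,0.390,0.017]),79.5)
im,d=vision.get_image("scene"); cv2.imwrite('pics/b5.png',cv2.resize(im[220:340,160:290],None,fx=5,fy=5,interpolation=cv2.INTER_CUBIC))
E
```

```text
clock: 28.47
position: [0.5212, 0.3825, 0.0514]
ee_rot: [2.427, 1.992, -0.01]
force: [-1.1, -0.4, 0.4]
width: 1.004
t 28.47 cab [-0.1412  0.4743  0.0514] w [0.5212 0.3825 0.0514] yaw 78.76 F [-1.1 -0.4  0.4] wid 1.004
tool shift [ 0.74 -0.2   3.44] wz -0.74
```

View pics/b5.png

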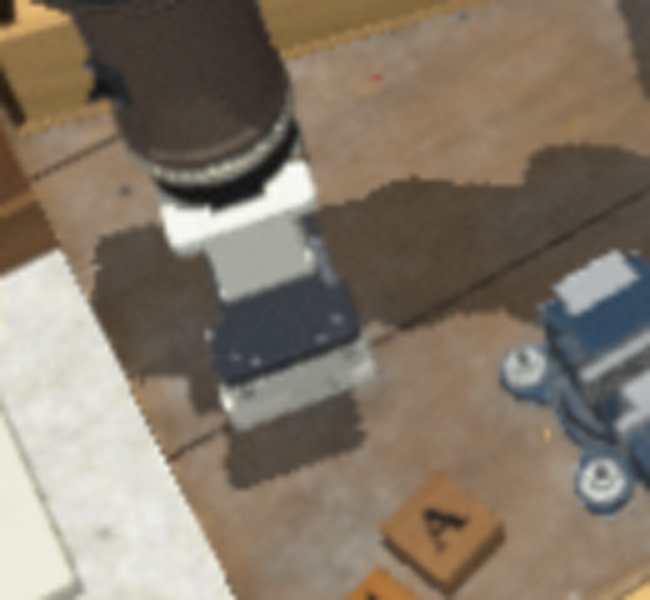

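```bash
python3 -m handwheel '[{"tx":0.4,"ty":-0.1,"tz":1.5,"wx":0,"wy":0,"wz":-0.3,"claw":1},{"tx":0.4,"ty":-0.1,"tz":2.5,"wx":0,"wy":0,"wz":-0.3,"claw":1},{"tx":0.4,"ty":-0.1,"tz":3.1,"wx":0,"wy":0,"wz":-0.3,"claw":1},{"tx":0.4,"ty":-0.1,"tz":3.1,"wx":0,"wy":0,"wz":-0.3,"claw":1},{"tx":0.4,"ty":-0.1,"tz":3.1,"wx":0,"wy":0,"wz":-0.3,"claw":0.8},{"tx":0.4,"ty":-0.1,"tz":3.1,"wx":0,"wy":0,"wz":-0.3,"claw":0.5},{"tx":0.4,"ty":-0.1,"tz":3.1,"wx":0,"wy":0,"wz":-0.3,"claw":0.5},{"tx":0.4,"ty":-0.1,"tz":3.1,"wx":0,"wy":0,"wz":-0.3,"claw":0.5},{"tx":0.4,"ty":-0.1,"tz":3.1,"wx":0,"wy":0,"wz":-0.3,"claw":0.5},{"tx":0.4,"ty":-0.1,"tz":3.1,"wx":0,"wy":0,"wz":-0.3,"claw":0.5}]' 25; python3 -c "
from h import *
st()"
```

```text
clock: 29.35
position: [0.5221, 0.3902, 0.0246]
ee_rot: [-2.42, -2.004, -0.001]
force: [-0.1, -0.8, 1.4]
width: 0.652
t 29.35 cab [-0.1409  0.4821  0.0246] w [0.5221 0.3902 0.0246] yaw 79.26 F [-0.1 -0.8  1.4] wid 0.652
```

```bash
python3 -m handwheel '[{"tx":0,"ty":0,"tz":0,"wx":0,"wy":0,"wz":0,"claw":0.8},{"tx":0,"ty":0,"tz":0,"wx":0,"wy":0,"wz":0,"claw":0.8},{"tx":0,"ty":0,"tz":0.4,"wx":0,"wy":0,"wz":0,"claw":0.8},{"tx":0,"ty":0,"tz":0.5,"wx":0,"wy":0,"wz":0,"claw":0.5},{"tx":0,"ty":0,"tz":0.5,"wx":0,"wy":0,"wz":0,"claw":0.5},{"tx":0,"ty":0,"tz":0.5,"wx":0,"wy":0,"wz":0,"claw":0.5},{"tx":0,"ty":0,"tz":0.5,"wx":0,"wy":0,"wz":0,"claw":0.5},{"tx":0,"ty":0,"tz":0.5,"wx":0,"wy":0,"wz":0,"claw":0.5}]' 25; python3 -c "
from h import *
st()"
```

```text
clock: 30.02
position: [0.5219, 0.3901, 0.0191]
ee_rot: [2.419, 2.004, -0.0]
force: [-0.1, -0.2, -0.7]
width: 0.654
t 30.02 cab [-0.1411  0.4819  0.0191] w [0.5219 0.3901 0.0191] yaw 79.27 F [-0.1 -0.2 -0.7] wid 0.654
```

```bash
python3 -m handwheel '[{"tx":0,"ty":0,"tz":-1,"wx":0,"wy":0,"wz":0,"claw":0.5},{"tx":0,"ty":0,"tz":-3,"wx":0,"wy":0,"wz":0,"claw":0.5},{"tx":0,"ty":0,"tz":-6,"wx":0,"wy":0,"wz":0,"claw":0.5},{"tx":0,"ty":0,"tz":-9,"wx":0,"wy":0,"wz":0,"claw":0.5},{"tx":0,"ty":0,"tz":-12,"wx":0,"wy":0,"wz":0,"claw":0.5},{"tx":0,"ty":0,"tz":-15,"wx":0,"wy":0,"wz":0,"claw":0.5},{"tx":0,"ty":0,"tz":-18,"wx":0,"wy":0,"wz":0,"claw":0.5},{"tx":0,"ty":0,"tz":-20,"wx":0,"wy":0,"wz":0,"claw":0.5},{"tx":0,"ty":0,"tz":-20,"wx":0,"wy":0,"wz":0,"claw":0.5}]' 25; python3 -c "
from h import *
go([-0.0700,0.0015,0.22])"
```

```text
clock: 30.77
position: [0.5232, 0.3921, 0.2255]
ee_rot: [-2.419, -2.004, -0.013]
force: [0.9, -0.0, -0.6]
width: 0.653
t 30.77 cab [-0.1399  0.484   0.2255] w [0.5232 0.3921 0.2255] yaw 79.28 F [ 0.9 -0.  -0.6] wid 0.653
tool shift [-47.11  12.59   0.3 ] wz 83.28
```

```bash
python3 -m handwheel '[{"tx":-1.5,"ty":0.4,"tz":0,"wx":0,"wy":0,"wz":7,"claw":0.5},{"tx":-4.5,"ty":1.2,"tz":0,"wx":0,"wy":0,"wz":14,"claw":0.5},{"tx":-8.5,"ty":2.2,"tz":0,"wx":0,"wy":0,"wz":21,"claw":0.5},{"tx":-12.5,"ty":3.2,"tz":0,"wx":0,"wy":0,"wz":28,"claw":0.5},{"tx":-16.5,"ty":4.3,"tz":0,"wx":0,"wy":0,"wz":35,"claw":0.5},{"tx":-20.5,"ty":5.4,"tz":0,"wx":0,"wy":0,"wz":42,"claw":0.5},{"tx":-24.5,"ty":6.5,"tz":0,"wx":0,"wy":0,"wz":49,"claw":0.5},{"tx":-28.5,"ty":7.6,"tz":0,"wx":0,"wy":0,"wz":56,"claw":0.5},{"tx":-32.5,"ty":8.7,"tz":0,"wx":0,"wy":0,"wz":63,"claw":0.5},{"tx":-36.5,"ty":9.8,"tz":0,"wx":0,"wy":0,"wz":70,"claw":0.5},{"tx":-40.5,"ty":10.8,"tz":0,"wx":0,"wy":0,"wz":77,"claw":0.5},{"tx":-43.5,"ty":11.6,"tz":0,"wx":0,"wy":0,"wz":83.3,"claw":0.5}]' 25; python3 -m handwheel '[{"tx":0,"ty":0,"tz":0,"wx":0,"wy":0,"wz":0,"claw":0.5},{"tx":0,"ty":0,"tz":0,"wx":0,"wy":0,"wz":0,"claw":0.5}]'; python3 -c "
from h import *
go([-0.0700,0.0015,0.22])"
```

```text
clock: 31.77
position: [0.5542, -0.063, 0.2193]
ee_rot: [3.138, -0.124, -0.0]
force: [0.2, 0.8, -1.6]
width: 0.651
clock: 31.93
position: [0.5545, -0.0612, 0.2191]
ee_rot: [3.139, -0.117, -0.001]
force: [0.2, 1.8, -1.1]
width: 0.654
t 31.93 cab [-0.0771  0.034   0.2191] w [ 0.5545 -0.0612  0.2191] yaw -4.26 F [ 0.2  1.8 -1.1] wid 0.654
tool shift [ 0.72  3.25 -0.09] wz -0.26
```

```bash
python3 -m handwheel '[{"tx":0.3,"ty":1.5,"tz":0,"wx":0,"wy":0,"wz":-0.2,"claw":0.5},{"tx":0.5,"ty":3.2,"tz":0,"wx":0,"wy":0,"wz":-0.2,"claw":0.5},{"tx":0.5,"ty":3.2,"tz":0,"wx":0,"wy":0,"wz":-0.2,"claw":0.5},{"tx":0.5,"ty":3.2,"tz":0,"wx":0,"wy":0,"wz":-0.2,"claw":0.5},{"tx":0.5,"ty":3.2,"tz":0,"wx":0,"wy":0,"wz":-0.2,"claw":0.5}]'; python3 heldx.py; python3 -c "
from h import *
go([-0.0700,0.0015,0.22])"
```

```text
clock: 32.35
position: [0.5576, -0.0893, 0.2192]
ee_rot: [-3.139, 0.101, 0.0]
force: [0.5, 0.4, -0.6]
width: 0.652
t 32.35 cab [-0.072   0.0062  0.2192] w [ 0.5576 -0.0893  0.2192] yaw -3.69 F [ 0.5  0.4 -0.6] wid 0.652
98 front x rel tcp [-0.04321304 -0.04191304 -0.04121304] (centred: -0.0425; scene bias about -0.004)
t 32.4 cab [-0.072   0.0063  0.2192] w [ 0.5576 -0.0892  0.2192] yaw -3.68 F [ 0.2  0.2 -1.8] wid 0.65
tool shift [ 0.2   0.48 -0.08] wz 0.32
```

```bash
python3 -m handwheel '[{"tx":0.05,"ty":0.45,"tz":1,"wx":0,"wy":0,"wz":0.3,"claw":0.5},{"tx":0.05,"ty":0.45,"tz":3.5,"wx":0,"wy":0,"wz":0.3,"claw":0.5},{"tx":0.05,"ty":0.45,"tz":6.5,"wx":0,"wy":0,"wz":0.3,"claw":0.5},{"tx":0.05,"ty":0.45,"tz":9,"wx":0,"wy":0,"wz":0.3,"claw":0.5},{"tx":0.05,"ty":0.45,"tz":11,"wx":0,"wy":0,"wz":0.3,"claw":0.5},{"tx":0.05,"ty":0.45,"tz":11.6,"wx":0,"wy":0,"wz":0.3,"claw":0.5},{"tx":0.05,"ty":0.45,"tz":11.8,"wx":0,"wy":0,"wz":0.3,"claw":0.5},{"tx":0.05,"ty":0.45,"tz":11.8,"wx":0,"wy":0,"wz":0.3,"claw":0.5},{"tx":0.05,"ty":0.45,"tz":11.8,"wx":0,"wy":0,"wz":0.3,"claw":0.5}]' 25; python3 -c "
from h import *
go([-0.0714,0.0017,0.0911])"
```

```text
clock: 33.15
position: [0.5587, -0.0956, 0.1023]
ee_rot: [3.139, -0.113, 0.003]
force: [-0.1, -0.6, -0.7]
width: 0.649
t 33.15 cab [-0.0704  0.      0.1023] w [ 0.5587 -0.0956  0.1023] yaw -4.11 F [-0.1 -0.6 -0.7] wid 0.649
tool shift [-0.1  -0.17  1.12] wz -0.11
```

```bash
python3 -m handwheel '[{"tx":-0.1,"ty":-0.15,"tz":0.4,"wx":0,"wy":0,"wz":-0.1,"claw":0.5},{"tx":-0.1,"ty":-0.15,"tz":0.7,"wx":0,"wy":0,"wz":-0.1,"claw":0.5},{"tx":-0.1,"ty":-0.15,"tz":1.0,"wx":0,"wy":0,"wz":-0.1,"claw":0.5},{"tx":-0.1,"ty":-0.15,"tz":1.15,"wx":0,"wy":0,"wz":-0.1,"claw":0.5},{"tx":-0.1,"ty":-0.15,"tz":1.15,"wx":0,"wy":0,"wz":-0.1,"claw":0.5}]' 25; python3 -c "
from h import *
st()"
```

```text
clock: 33.57
position: [0.5581, -0.0941, 0.0907]
ee_rot: [3.14, -0.11, 0.004]
force: [-0.2, 0.3, 5.8]
width: 0.653
t 33.57 cab [-0.0712  0.0014  0.0907] w [ 0.5581 -0.0941  0.0907] yaw -4.03 F [-0.2  0.3  5.8] wid 0.653
```

Release, lift, and shift towards the robot's left to look.

```bash
python3 -m handwheel '[{"tx":0,"ty":0,"tz":-0.1,"wx":0,"wy":0,"wz":0,"claw":0.75},{"tx":0,"ty":0,"tz":-0.1,"wx":0,"wy":0,"wz":0,"claw":0.9},{"tx":0,"ty":0,"tz":-0.1,"wx":0,"wy":0,"wz":0,"claw":1},{"tx":0,"ty":0,"tz":-0.1,"wx":0,"wy":0,"wz":0,"claw":1},{"tx":0,"ty":0,"tz":-2,"wx":0,"wy":0,"wz":0,"claw":1},{"tx":0,"ty":0,"tz":-5,"wx":0,"wy":0,"wz":0,"claw":1},{"tx":0,"ty":0,"tz":-8,"wx":0,"wy":0,"wz":0,"claw":1},{"tx":0,"ty":0,"tz":-11,"wx":0,"wy":0,"wz":0,"claw":1},{"tx":-1,"ty":3,"tz":-14,"wx":0,"wy":0,"wz":0,"claw":1},{"tx":-3,"ty":7,"tz":-15,"wx":0,"wy":0,"wz":0,"claw":1},{"tx":-5,"ty":11,"tz":-15,"wx":0,"wy":0,"wz":0,"claw":1},{"tx":-7,"ty":15,"tz":-15,"wx":0,"wy":0,"wz":0,"claw":1}]' 25; python3 look.py l8; python3 stk.py 0.094
```

```text
clock: 34.57
position: [0.4822, -0.2299, 0.2409]
ee_rot: [3.139, -0.109, 0.004]
force: [0.4, -1.0, -0.9]
width: 1.003
t 34.57 cab [-0.1374 -0.1394  0.2409] w [ 0.4822 -0.2299  0.2409] yaw -3.97 F [ 0.4 -1.  -0.9] wid 1.003
(array([-0.0706,  0.001 ,  0.094 ]), array([84., 58.]), 0.3, np.float64(0.0945))
```

View pics/l8.png

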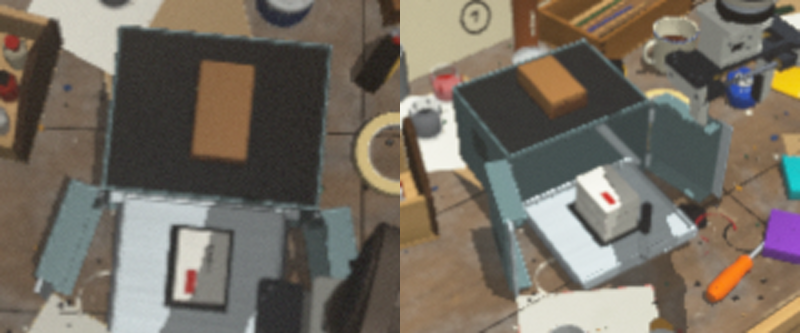

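```bash
python3 -c "
from h import *
go([-0.172,0.0025,0.123])"
```

```text
t 34.67 cab [-0.141  -0.1459  0.2399] w [ 0.4782 -0.2362  0.2399] yaw -4.65 F [ 1.1 -0.1 -0.3] wid 1.003
tool shift [ -3.25 -14.85  11.64] wz -0.65
```

```bash
python3 -m handwheel '[{"tx":-1,"ty":-4,"tz":0,"wx":0,"wy":0,"wz":-0.3,"claw":1},{"tx":-2,"ty":-8,"tz":0,"wx":0,"wy":0,"wz":-0.3,"claw":1},{"tx":-3,"ty":-12,"tz":0,"wx":0,"wy":0,"wz":-0.3,"claw":1},{"tx":-3.2,"ty":-14.8,"tz":0,"wx":0,"wy":0,"wz":-0.3,"claw":0.6},{"tx":-3.2,"ty":-14.8,"tz":0,"wx":0,"wy":0,"wz":-0.3,"claw":0.6},{"tx":-3.2,"ty":-14.8,"tz":2,"wx":0,"wy":0,"wz":-0.3,"claw":0.6},{"tx":-3.2,"ty":-14.8,"tz":3,"wx":0,"wy":0,"wz":-0.3,"claw":0.6},{"tx":-3.2,"ty":-14.8,"tz":3,"wx":0,"wy":0,"wz":-0.3,"claw":0.6}]' 15; python3 -c "
from h import *
go([-0.172,0.0025,0.123])"
```

```text
clock: 35.33
position: [0.4595, -0.0789, 0.2076]
ee_rot: [-3.14, 0.103, 0.007]
force: [-0.2, 0.2, -0.2]
width: 0.688
t 35.33 cab [-0.1705  0.0097  0.2076] w [ 0.4595 -0.0789  0.2076] yaw -3.75 F [-0.2  0.2 -0.2] wid 0.688
tool shift [-0.11  0.72  8.46] wz 0.25
```

```bash
python3 -m handwheel '[{"tx":-0.1,"ty":0.5,"tz":2.5,"wx":0,"wy":0,"wz":0.1,"claw":0.6},{"tx":-0.1,"ty":0.5,"tz":5,"wx":0,"wy":0,"wz":0.1,"claw":0.6},{"tx":-0.1,"ty":0.5,"tz":7.5,"wx":0,"wy":0,"wz":0.1,"claw":0.6},{"tx":-0.1,"ty":0.5,"tz":8.4,"wx":0,"wy":0,"wz":0.1,"claw":0.6},{"tx":-0.1,"ty":0.5,"tz":8.4,"wx":0,"wy":0,"wz":0.1,"claw":0.4},{"tx":-0.1,"ty":0.5,"tz":8.4,"wx":0,"wy":0,"wz":0.1,"claw":0.1},{"tx":-0.1,"ty":0.5,"tz":8.4,"wx":0,"wy":0,"wz":0.1,"claw":0},{"tx":-0.1,"ty":0.5,"tz":8.4,"wx":0,"wy":0,"wz":0.1,"claw":0},{"tx":-0.1,"ty":0.5,"tz":8.4,"wx":0,"wy":0,"wz":0.1,"claw":0},{"tx":-0.1,"ty":0.5,"tz":8.4,"wx":0,"wy":0,"wz":0.1,"claw":0},{"tx":-0.1,"ty":0.5,"tz":8.4,"wx":0,"wy":0,"wz":0.1,"claw":0},{"tx":-0.1,"ty":0.5,"tz":8.4,"wx":0,"wy":0,"wz":0.1,"claw":0}]' 15; python3 look.py l9; python3 -c "
from h import *
go([-0.012,0.0025,0.123])"
```

```text
clock: 36.33
position: [0.4601, -0.0859, 0.1264]
ee_rot: [3.137, -0.108, 0.002]
force: [-1.1, -8.2, 3.3]
width: 0.167
t 36.33 cab [-0.1695  0.0028  0.1264] w [ 0.4601 -0.0859  0.1264] yaw -3.94 F [-1.1 -8.2  3.3] wid 0.167
t 36.43 cab [-0.1695  0.0028  0.1264] w [ 0.4601 -0.0859  0.1264] yaw -3.94 F [-0.3 -7.8  3.3] wid 0.168
tool shift [15.75  0.05  0.37] wz 0.06
```

View pics/l9.png

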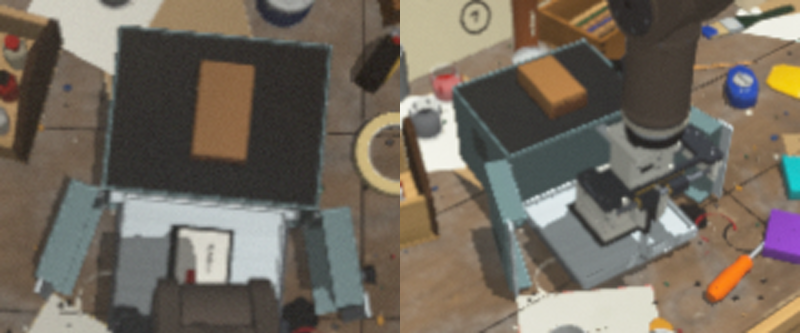

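```bash
python3 -m handwheel '[{"tx":0.4,"ty":0.2,"tz":0,"wx":0,"wy":0,"wz":0,"claw":0},{"tx":1,"ty":0.2,"tz":0,"wx":0,"wy":0,"wz":0,"claw":0},{"tx":1.8,"ty":0.2,"tz":0,"wx":0,"wy":0,"wz":0,"claw":0},{"tx":2.6,"ty":0.2,"tz":0,"wx":0,"wy":0,"wz":0,"claw":0},{"tx":3.4,"ty":0.2,"tz":0,"wx":0,"wy":0,"wz":0,"claw":0},{"tx":4.2,"ty":0.2,"tz":0,"wx":0,"wy":0,"wz":0,"claw":0},{"tx":5,"ty":0.2,"tz":0,"wx":0,"wy":0,"wz":0,"claw":0},{"tx":5.8,"ty":0.2,"tz":0,"wx":0,"wy":0,"wz":0,"claw":0},{"tx":6.6,"ty":0.2,"tz":0,"wx":0,"wy":0,"wz":0,"claw":0},{"tx":7.4,"ty":0.2,"tz":0,"wx":0,"wy":0,"wz":0,"claw":0},{"tx":8,"ty":0.2,"tz":0,"wx":0,"wy":0,"wz":0,"claw":0},{"tx":8.3,"ty":0.2,"tz":0,"wx":0,"wy":0,"wz":0,"claw":0}]' 20;python3 -c "
from h import *
go([-0.0095,0.0025,0.123])"
```

```text
clock: 37.43
position: [0.5433, -0.0924, 0.1265]
ee_rot: [3.139, -0.106, 0.002]
force: [-2.4, -3.5, 7.1]
width: 0.17
t 37.43 cab [-0.0861  0.0021  0.1265] w [ 0.5433 -0.0924  0.1265] yaw -3.88 F [-2.4 -3.5  7.1] wid 0.17
tool shift [ 7.66 -0.03  0.36] wz 0.12
```

```bash
python3 -m handwheel '[{"tx":0.4,"ty":0.1,"tz":0,"wx":0,"wy":0,"wz":0,"claw":0},{"tx":1.2,"ty":0.1,"tz":0,"wx":0,"wy":0,"wz":0,"claw":0},{"tx":2,"ty":0.1,"tz":0,"wx":0,"wy":0,"wz":0,"claw":0},{"tx":2.8,"ty":0.1,"tz":0,"wx":0,"wy":0,"wz":0,"claw":0},{"tx":3.6,"ty":0.1,"tz":0,"wx":0,"wy":0,"wz":0,"claw":0},{"tx":4.4,"ty":0.1,"tz":0,"wx":0,"wy":0,"wz":0,"claw":0},{"tx":5.2,"ty":0.1,"tz":0,"wx":0,"wy":0,"wz":0,"claw":0},{"tx":6,"ty":0.1,"tz":0,"wx":0,"wy":0,"wz":0,"claw":0},{"tx":6.6,"ty":0.1,"tz":0,"wx":0,"wy":0,"wz":0,"claw":0},{"tx":7.1,"ty":0.1,"tz":0,"wx":0,"wy":0,"wz":0,"claw":0},{"tx":7.4,"ty":0.1,"tz":0,"wx":0,"wy":0,"wz":0,"claw":0},{"tx":7.6,"ty":0.1,"tz":0,"wx":0,"wy":0,"wz":0,"claw":0}]' 20;python3 -c "
from h import *
go([-0.0095,0.0025,0.123])"
```

```text
clock: 38.43
position: [0.616, -0.0981, 0.1264]
ee_rot: [3.139, -0.106, -0.007]
force: [-16.6, -0.6, 17.6]
width: 0.171
t 38.43 cab [-0.0131  0.0015  0.1264] w [ 0.616  -0.0981  0.1264] yaw -3.87 F [-16.6  -0.6  17.6] wid 0.171
tool shift [ 0.36 -0.1   0.34] wz 0.13
```

```bash
python3 look.py l10
```

```text
t 38.43 cab [-0.0131  0.0015  0.1264] w [ 0.616  -0.0981  0.1264] yaw -3.87 F [-16.6  -0.6  17.6] wid 0.171
```

View pics/l10.png

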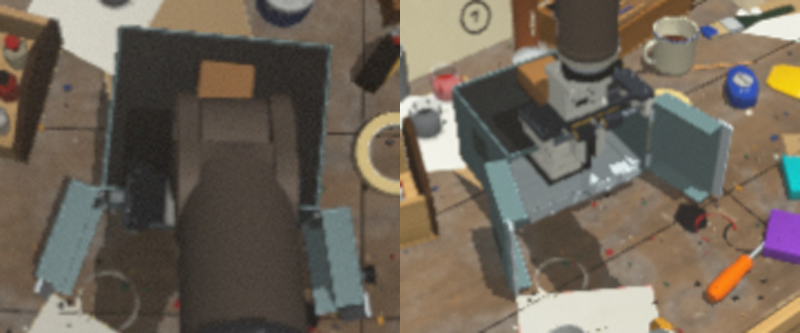

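```bash
python3 -m handwheel '[{"tx":0,"ty":0,"tz":0,"wx":0,"wy":0,"wz":0,"claw":0.3},{"tx":0,"ty":0,"tz":0,"wx":0,"wy":0,"wz":0,"claw":0.4},{"tx":0,"ty":0,"tz":0,"wx":0,"wy":0,"wz":0,"claw":0.4},{"tx":0,"ty":0,"tz":0,"wx":0,"wy":0,"wz":0,"claw":0.4}]' 20;python3 -c "
from h import *
st()"
```

```text
clock: 38.87
position: [0.618, -0.0968, 0.1255]
ee_rot: [-3.139, 0.104, 0.001]
force: [-1.6, 1.2, -0.8]
width: 0.389
t 38.87 cab [-0.0112  0.003   0.1255] w [ 0.618  -0.0968  0.1255] yaw -3.81 F [-1.6  1.2 -0.8] wid 0.389
```

```bash
python3 -m handwheel '[{"tx":-1.5,"ty":0,"tz":0,"wx":0,"wy":0,"wz":0,"claw":0.4},{"tx":-3,"ty":0,"tz":0,"wx":0,"wy":0,"wz":0,"claw":0.4},{"tx":-5,"ty":0,"tz":-1,"wx":0,"wy":0,"wz":0,"claw":0.2},{"tx":-7,"ty":0,"tz":-1,"wx":0,"wy":0,"wz":0,"claw":0},{"tx":-9,"ty":0,"tz":-1,"wx":0,"wy":0,"wz":0,"claw":0},{"tx":-11,"ty":0,"tz":-1,"wx":0,"wy":0,"wz":0,"claw":0},{"tx":-11,"ty":0,"tz":-1,"wx":0,"wy":0,"wz":0,"claw":0},{"tx":-11,"ty":0,"tz":-1,"wx":0,"wy":0,"wz":0,"claw":0}]' 20; python3 look.py l11; python3 - <<'E'
from h import *
d=np.load('/tmp/top.npy'); P=cloud("top",d); C=cab(P.reshape(-1,3)).reshape(P.shape)
for n in("top","scene"):
    d=np.load(f'/tmp/{n}.npy'); C=cab(cloud(n,d).reshape(-1,3))
    q=C[(C[:,2]>.1)&(C[:,2]<.15)&(abs(C[:,1])<.02)&(C[:,0]<.0)&(C[:,0]>-.05)]
    print(n,len(q),q.mean(0) if len(q) else '',q.min(0) if len(q) else '', q.max(0) if len(q) else '')
E
```

```text
clock: 39.53
position: [0.5083, -0.0902, 0.136]
ee_rot: [3.14, -0.105, 0.001]
force: [0.3, 0.6, -0.1]
width: 0.028
t 39.53 cab [-0.1212  0.0019  0.136 ] w [ 0.5083 -0.0902  0.136 ] yaw -3.84 F [ 0.3  0.6 -0.1] wid 0.028
top 35 [-0.01462691  0.00131095  0.13284896] [-0.02028506 -0.00568269  0.10198106] [-0.00026161  0.00833058  0.14905341]
scene 4 [-0.00818731  0.00238172  0.14411584] [-0.01041157 -0.00162458  0.14358841] [-0.00529729  0.00674051  0.14449828]
```

View pics/l11.png

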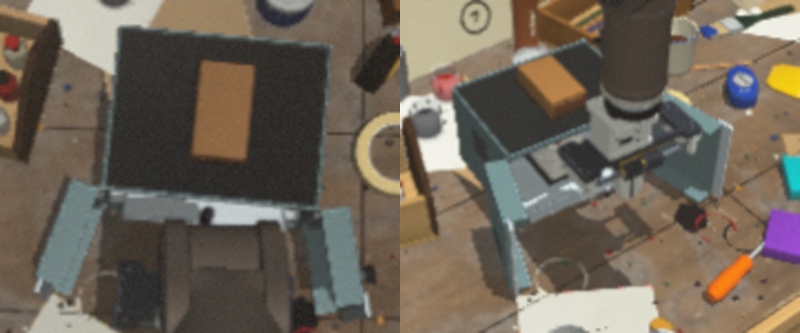

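```bash
python3 -m handwheel '[{"tx":2,"ty":0,"tz":1,"wx":0,"wy":0,"wz":0,"claw":0},{"tx":4,"ty":0,"tz":1,"wx":0,"wy":0,"wz":0,"claw":0},{"tx":6,"ty":0,"tz":1,"wx":0,"wy":0,"wz":0,"claw":0},{"tx":8,"ty":0,"tz":1,"wx":0,"wy":0,"wz":0,"claw":0},{"tx":8.4,"ty":0,"tz":1,"wx":0,"wy":0,"wz":0,"claw":0},{"tx":8.7,"ty":0,"tz":1,"wx":0,"wy":0,"wz":0,"claw":0},{"tx":9,"ty":0,"tz":1,"wx":0,"wy":0,"wz":0,"claw":0},{"tx":9.2,"ty":0,"tz":1,"wx":0,"wy":0,"wz":0,"claw":0},{"tx":9.2,"ty":0,"tz":1,"wx":0,"wy":0,"wz":0,"claw":0}]' 20;python3 -c "
from h import *
st()"
```

```text
clock: 40.38
position: [0.5988, -0.096, 0.1253]
ee_rot: [-3.14, 0.105, 0.004]
force: [-3.4, 1.5, -0.7]
width: 0.007
t 40.38 cab [-0.0304  0.0024  0.1253] w [ 0.5988 -0.096   0.1253] yaw -3.83 F [-3.4  1.5 -0.7] wid 0.007
```

```bash
python3 -m handwheel '[{"tx":0.2,"ty":0,"tz":0,"wx":0,"wy":0,"wz":0,"claw":0},{"tx":0.3,"ty":0,"tz":0,"wx":0,"wy":0,"wz":0,"claw":0},{"tx":0.3,"ty":0,"tz":0,"wx":0,"wy":0,"wz":0,"claw":0}]' 20;python3 -c "
from h import *
st()"; python3 -m handwheel '[{"tx":0.2,"ty":0,"tz":0,"wx":0,"wy":0,"wz":0,"claw":0},{"tx":0.3,"ty":0,"tz":0,"wx":0,"wy":0,"wz":0,"claw":0},{"tx":0.3,"ty":0,"tz":0,"wx":0,"wy":0,"wz":0,"claw":0}]' 20;python3 -c "
from h import *
st()"
```

```text
clock: 40.63
position: [0.5991, -0.0961, 0.1251]
ee_rot: [-3.14, 0.105, 0.012]
force: [-13.8, 2.5, 7.7]
width: 0.007
t 40.63 cab [-0.0301  0.0023  0.1251] w [ 0.5991 -0.0961  0.1251] yaw -3.84 F [-13.8   2.5   7.7] wid 0.007
clock: 40.88
position: [0.5995, -0.0962, 0.1249]
ee_rot: [3.14, -0.105, -0.02]
force: [-23.7, 2.4, 14.3]
width: 0.007
t 40.88 cab [-0.0298  0.0022  0.1249] w [ 0.5995 -0.0962  0.1249] yaw -3.85 F [-23.7   2.4  14.3] wid 0.007
```

```bash
python3 -m handwheel '[{"tx":-0.6,"ty":0,"tz":0,"wx":0,"wy":0,"wz":0,"claw":0},{"tx":-2,"ty":0,"tz":0,"wx":0,"wy":0,"wz":0,"claw":0},{"tx":-4,"ty":0,"tz":-1,"wx":0,"wy":0,"wz":0,"claw":0},{"tx":-6,"ty":0,"tz":-4,"wx":0,"wy":0,"wz":0,"claw":0},{"tx":-8,"ty":0,"tz":-7,"wx":0,"wy":0,"wz":0,"claw":0},{"tx":-9,"ty":-2,"tz":-9,"wx":0,"wy":0,"wz":0,"claw":0},{"tx":-9,"ty":-6,"tz":-9,"wx":0,"wy":0,"wz":0,"claw":0},{"tx":-9,"ty":-10,"tz":-9,"wx":0,"wy":0,"wz":0,"claw":0},{"tx":-9,"ty":-14,"tz":-9,"wx":0,"wy":0,"wz":0,"claw":0},{"tx":-9,"ty":-18,"tz":-9,"wx":0,"wy":0,"wz":0,"claw":0},{"tx":-9,"ty":-22,"tz":-9,"wx":0,"wy":0,"wz":0,"claw":0},{"tx":-9,"ty":-25,"tz":-9,"wx":0,"wy":0,"wz":0,"claw":0}]' 20; python3 look.py l12; python3 - <<'E'
from h import *
for ph in(112,105,95,85,75,65,55,45,35,25,18,12,7,3,0,-2):
    f=np.radians(ph);u=np.array([-np.sin(f),-np.cos(f)]);n=np.array([-np.cos(f),np.sin(f)])
    h=.0095*abs(n[0])+.019*abs(n[1]); c=np.array([0,.125])+.10*u+(.036+h)*n
    print(ph,c.round(4))
E
```

```text
clock: 41.88
position: [0.5328, 0.1628, 0.2163]
ee_rot: [-3.138, 0.101, -0.002]
force: [-0.7, 0.2, 0.0]
width: 0.008
t 41.88 cab [-0.1144  0.2559  0.2163] w [0.5328 0.1628 0.2163] yaw -3.7 F [-0.7  0.2  0. ] wid 0.008
112 [-0.0713  0.2155]
105 [-0.0819  0.2058]
95 [-0.0948  0.1893]
85 [-0.1045  0.1718]
75 [-0.1113  0.154 ]
65 [-0.1148  0.1346]
55 [-0.1146  0.1143]
45 [-0.1104  0.094 ]
35 [-0.1021  0.0744]
25 [-0.09    0.0566]
18 [-0.0793  0.0456]
12 [-0.069   0.0374]
7 [-0.0596  0.0316]
3 [-0.0517  0.0276]
0 [-0.0455  0.025 ]
-2 [-0.0426  0.0235]
```

View pics/l12.png

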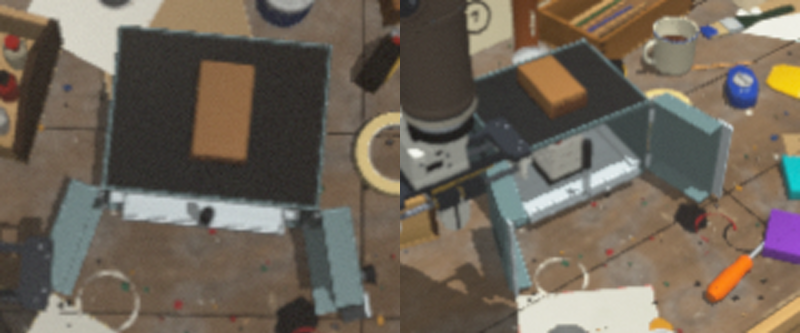

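```bash
python3 -m handwheel '[{"tx":1.5,"ty":1,"tz":0,"wx":0,"wy":0,"wz":0,"claw":0},{"tx":1.5,"ty":1,"tz":3,"wx":0,"wy":0,"wz":0.3,"claw":0},{"tx":1.5,"ty":1,"tz":6,"wx":0,"wy":0,"wz":0.3,"claw":0},{"tx":1.5,"ty":1,"tz":8.7,"wx":0,"wy":0,"wz":0.3,"claw":0},{"tx":1.5,"ty":1,"tz":8.7,"wx":0,"wy":0,"wz":0.3,"claw":0},{"tx":1.5,"ty":1,"tz":8.7,"wx":0,"wy":0,"wz":0.3,"claw":0}]' 20; python3 -c "
from h import *
st()"
```

```text
clock: 42.48
position: [0.5467, 0.147, 0.1282]
ee_rot: [3.138, -0.114, -0.003]
force: [0.4, 0.9, 0.4]
width: 0.006
t 42.48 cab [-0.0994  0.2411  0.1282] w [0.5467 0.147  0.1282] yaw -4.16 F [0.4 0.9 0.4] wid 0.006
```

```bash
python3 -m handwheel '[{"tx":0.4,"ty":1.5,"tz":0,"wx":0,"wy":0,"wz":0,"claw":0},{"tx":0.8,"ty":3,"tz":0,"wx":0,"wy":0,"wz":0,"claw":0},{"tx":0.8,"ty":4.2,"tz":0,"wx":0,"wy":0,"wz":0,"claw":0},{"tx":0.5,"ty":5.2,"tz":0,"wx":0,"wy":0,"wz":0,"claw":0},{"tx":0,"ty":6,"tz":0,"wx":0,"wy":0,"wz":0,"claw":0},{"tx":-0.5,"ty":6.9,"tz":0,"wx":0,"wy":0,"wz":0,"claw":0},{"tx":-0.9,"ty":7.8,"tz":0,"wx":0,"wy":0,"wz":0,"claw":0},{"tx":-1.2,"ty":8.7,"tz":0,"wx":0,"wy":0,"wz":0,"claw":0},{"tx":-1.4,"ty":9.7,"tz":0,"wx":0,"wy":0,"wz":0,"claw":0},{"tx":-1.5,"ty":10.7,"tz":0,"wx":0,"wy":0,"wz":0,"claw":0},{"tx":-1.5,"ty":11.7,"tz":0,"wx":0,"wy":0,"wz":0,"claw":0},{"tx":-1.5,"ty":12.7,"tz":0,"wx":0,"wy":0,"wz":0,"claw":0}]' 20; python3 look.py l13
```

```text
clock: 43.48
position: [0.5232, 0.0212, 0.1286]
ee_rot: [3.139, -0.113, -0.0]
force: [-0.0, 0.2, -0.0]
width: 0.007
t 43.48 cab [-0.114   0.1141  0.1286] w [0.5232 0.0212 0.1286] yaw -4.13 F [-0.   0.2 -0. ] wid 0.007
```

View pics/l13.png

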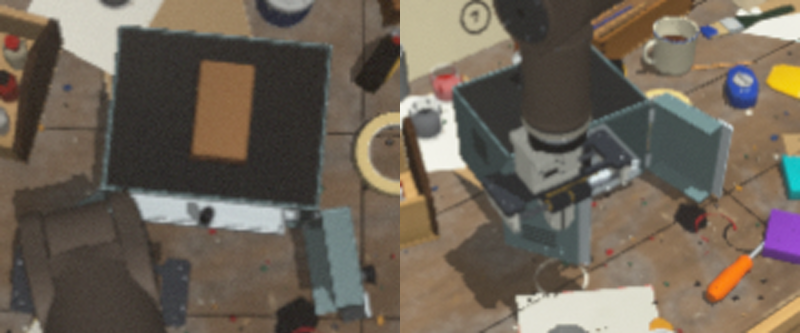

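```bash
python3 -m handwheel '[{"tx":0.1,"ty":1,"tz":0,"wx":0,"wy":0,"wz":0,"claw":0},{"tx":0.35,"ty":2,"tz":0,"wx":0,"wy":0,"wz":0,"claw":0},{"tx":0.7,"ty":3,"tz":0,"wx":0,"wy":0,"wz":0,"claw":0},{"tx":1.2,"ty":4,"tz":0,"wx":0,"wy":0,"wz":0,"claw":0},{"tx":1.75,"ty":4.9,"tz":0,"wx":0,"wy":0,"wz":0,"claw":0},{"tx":2.4,"ty":5.75,"tz":0,"wx":0,"wy":0,"wz":0,"claw":0},{"tx":3,"ty":6.35,"tz":0,"wx":0,"wy":0,"wz":0,"claw":0},{"tx":3.45,"ty":6.85,"tz":0,"wx":0,"wy":0,"wz":0,"claw":0},{"tx":3.95,"ty":7.3,"tz":0,"wx":0,"wy":0,"wz":0,"claw":0},{"tx":4.4,"ty":7.6,"tz":0,"wx":0,"wy":0,"wz":0,"claw":0},{"tx":4.7,"ty":7.9,"tz":0,"wx":0,"wy":0,"wz":0,"claw":0},{"tx":5,"ty":8.1,"tz":0,"wx":0,"wy":0,"wz":0,"claw":0}]' 20; python3 -c "
from h import *
go([-0.0455,0.03,0.128])"
```

```text
clock: 44.58
position: [0.5676, -0.0622, 0.1286]
ee_rot: [3.14, -0.113, -0.0]
force: [-0.8, 0.3, -1.1]
width: 0.004
t 44.58 cab [-0.0639  0.0339  0.1286] w [ 0.5676 -0.0622  0.1286] yaw -4.12 F [-0.8  0.3 -1.1] wid 0.004
tool shift [1.84 0.39 0.06] wz -0.12
```

```bash
python3 -m handwheel '[{"tx":0.15,"ty":0.05,"tz":0,"wx":0,"wy":0,"wz":0,"claw":0},{"tx":0.3,"ty":0.1,"tz":0,"wx":0,"wy":0,"wz":0,"claw":0},{"tx":0.45,"ty":0.15,"tz":0,"wx":0,"wy":0,"wz":0,"claw":0},{"tx":0.6,"ty":0.2,"tz":0,"wx":0,"wy":0,"wz":0,"claw":0},{"tx":0.75,"ty":0.25,"tz":0,"wx":0,"wy":0,"wz":0,"claw":0},{"tx":0.9,"ty":0.3,"tz":0,"wx":0,"wy":0,"wz":0,"claw":0},{"tx":1.05,"ty":0.3,"tz":0,"wx":0,"wy":0,"wz":0,"claw":0},{"tx":1.2,"ty":0.3,"tz":0,"wx":0,"wy":0,"wz":0,"claw":0},{"tx":1.35,"ty":0.3,"tz":0,"wx":0,"wy":0,"wz":0,"claw":0},{"tx":1.5,"ty":0.3,"tz":0,"wx":0,"wy":0,"wz":0,"claw":0},{"tx":1.65,"ty":0.3,"tz":0,"wx":0,"wy":0,"wz":0,"claw":0},{"tx":1.75,"ty":0.3,"tz":0,"wx":0,"wy":0,"wz":0,"claw":0}]' 20; python3 -c "
from h import *
go([-0.0455,0.03,0.128])"
```

```text
clock: 45.58
position: [0.5846, -0.0663, 0.1286]
ee_rot: [3.139, -0.113, -0.001]
force: [-5.6, 0.4, 3.7]
width: 0.007
t 45.58 cab [-0.0467  0.031   0.1286] w [ 0.5846 -0.0663  0.1286] yaw -4.13 F [-5.6  0.4  3.7] wid 0.007
tool shift [0.12 0.1  0.06] wz -0.13
```

```bash
python3 -m handwheel '[{"tx":0.1,"ty":0,"tz":0,"wx":0,"wy":0,"wz":0,"claw":0},{"tx":0.2,"ty":0,"tz":0,"wx":0,"wy":0,"wz":0,"claw":0},{"tx":0.3,"ty":0,"tz":0,"wx":0,"wy":0,"wz":0,"claw":0},{"tx":0.3,"ty":0,"tz":0,"wx":0,"wy":0,"wz":0,"claw":0}]' 20; python3 -c "
from h import *
st()"
```

```text
clock: 45.92
position: [0.5846, -0.0663, 0.1283]
ee_rot: [3.139, -0.113, -0.009]
force: [-13.4, -0.1, 8.0]
width: 0.004
t 45.92 cab [-0.0467  0.031   0.1283] w [ 0.5846 -0.0663  0.1283] yaw -4.14 F [-13.4  -0.1   8. ] wid 0.004
```

```bash
python3 -m handwheel '[{"tx":-0.5,"ty":0,"tz":0,"wx":0,"wy":0,"wz":0,"claw":0},{"tx":-3,"ty":0,"tz":0,"wx":0,"wy":0,"wz":0,"claw":0},{"tx":-6,"ty":1,"tz":-2,"wx":0,"wy":0,"wz":0,"claw":0},{"tx":-7,"ty":4,"tz":-5,"wx":0,"wy":0,"wz":0,"claw":0},{"tx":-7,"ty":7,"tz":-8,"wx":0,"wy":0,"wz":0,"claw":0},{"tx":-7,"ty":11,"tz":-9,"wx":0,"wy":0,"wz":0,"claw":0},{"tx":-7,"ty":15,"tz":-9,"wx":0,"wy":0,"wz":0,"claw":0},{"tx":-6.5,"ty":19,"tz":-9,"wx":0,"wy":0,"wz":0,"claw":0},{"tx":-6,"ty":22,"tz":-9,"wx":0,"wy":0,"wz":0,"claw":0},{"tx":-5.5,"ty":25,"tz":-9,"wx":0,"wy":0,"wz":0,"claw":0},{"tx":-5,"ty":27.5,"tz":-9,"wx":0,"wy":0,"wz":0,"claw":0},{"tx":-5,"ty":28.5,"tz":-9,"wx":0,"wy":0,"wz":0,"claw":0}]' 20; python3 look.py l14; python3 - <<'E'
from h import *
go([-0.098,-0.247,0.15])
for ph in(105,95,85,75,65,55,50,45,40,35,30,25,20,15,10,5,0):
    f=np.radians(ph);u=np.array([-np.sin(f),-np.cos(f)]);n=np.array([-np.cos(f),np.sin(f)])
    h=.0095*abs(n[0])+.019*abs(n[1]); c=np.array([0,.125])+.108*u+(.040+h)*n
    print(ph,(c*[1,-1]).round(4))
C=cab(cloud("top",np.load('/tmp/top.npy')).reshape(-1,3))
q=C[(C[:,2]>.148)&(C[:,2]<.166)&(C[:,0]<-.006)&(C[:,0]>-.1)&(abs(C[:,1]-.055)<.065)]
print(len(q),np.percentile(q[:,0],[1,5,50]))
E
```

```text
clock: 46.92
position: [0.5169, -0.3519, 0.2186]
ee_rot: [3.137, -0.119, 0.001]
force: [-1.5, 0.9, 0.5]
width: 0.008
t 46.92 cab [-0.0943 -0.2586  0.2186] w [ 0.5169 -0.3519  0.2186] yaw -4.36 F [-1.5  0.9  0.5] wid 0.008
t 47.02 cab [-0.0947 -0.2562  0.2184] w [ 0.5166 -0.3494  0.2184] yaw -4.33 F [ 0.3  0.2 -0.3] wid 0.002
tool shift [-0.33 -0.92  6.83] wz -0.33
105 [-0.0886 -0.2117]
95 [-0.1024 -0.1939]
85 [-0.1128 -0.1751]
75 [-0.1201 -0.1558]
65 [-0.1238 -0.1349]
55 [-0.1235 -0.113 ]
50 [-0.1217 -0.102 ]
45 [-0.1189 -0.0912]
40 [-0.115  -0.0805]
35 [-0.11   -0.0702]
30 [-0.104  -0.0603]
25 [-0.097  -0.0511]
20 [-0.089  -0.0425]
15 [-0.0802 -0.0347]
10 [-0.0706 -0.0278]
5 [-0.0603 -0.0219]
0 [-0.0495 -0.017 ]
454 [-0.03667096 -0.03582772 -0.02269524]
```

View pics/l14.png

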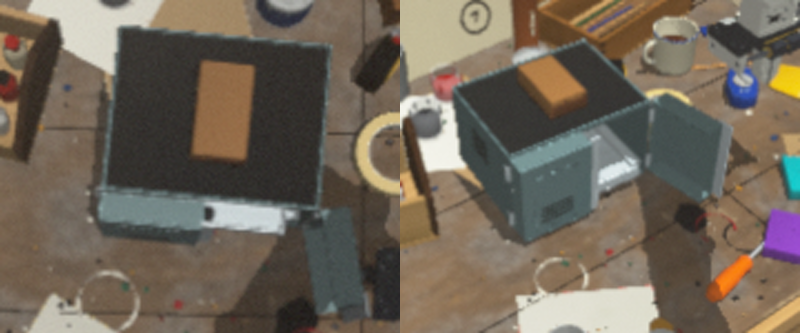

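```bash
python3 -m handwheel '[{"tx":0,"ty":0,"tz":3,"wx":0,"wy":0,"wz":0,"claw":0},{"tx":0,"ty":0,"tz":5.5,"wx":0,"wy":0,"wz":0,"claw":0},{"tx":0,"ty":0,"tz":6.8,"wx":0,"wy":0,"wz":0,"claw":0},{"tx":0,"ty":0,"tz":6.8,"wx":0,"wy":0,"wz":0,"claw":0},{"tx":0,"ty":0,"tz":6.8,"wx":0,"wy":0,"wz":0,"claw":0}]' 20; python3 -c "
from h import *
st()"
```

```text
clock: 47.43
position: [0.5175, -0.3452, 0.1506]
ee_rot: [-3.138, 0.11, 0.001]
force: [0.8, -0.1, -0.0]
width: 0.005
t 47.43 cab [-0.0942 -0.2519  0.1506] w [ 0.5175 -0.3452  0.1506] yaw -4.01 F [ 0.8 -0.1 -0. ] wid 0.005
```

```bash
python3 -m handwheel '[{"tx":0.2,"ty":-1.5,"tz":0,"wx":0,"wy":0,"wz":0,"claw":0},{"tx":0.3,"ty":-3,"tz":0,"wx":0,"wy":0,"wz":0,"claw":0},{"tx":0.2,"ty":-4.2,"tz":0,"wx":0,"wy":0,"wz":0,"claw":0},{"tx":-0.3,"ty":-5,"tz":0,"wx":0,"wy":0,"wz":0,"claw":0},{"tx":-0.8,"ty":-5.8,"tz":0,"wx":0,"wy":0,"wz":0,"claw":0},{"tx":-1.4,"ty":-6.8,"tz":0,"wx":0,"wy":0,"wz":0,"claw":0},{"tx":-1.85,"ty":-7.7,"tz":0,"wx":0,"wy":0,"wz":0,"claw":0},{"tx":-2.3,"ty":-8.7,"tz":0,"wx":0,"wy":0,"wz":0,"claw":0},{"tx":-2.6,"ty":-9.6,"tz":0,"wx":0,"wy":0,"wz":0,"claw":0},{"tx":-2.85,"ty":-10.7,"tz":0,"wx":0,"wy":0,"wz":0,"claw":0},{"tx":-2.95,"ty":-11.7,"tz":0,"wx":0,"wy":0,"wz":0,"claw":0},{"tx":-3,"ty":-12.8,"tz":0,"wx":0,"wy":0,"wz":0,"claw":0}]' 20; python3 look.py l15
```

```text
clock: 48.43
position: [0.4963, -0.2165, 0.1507]
ee_rot: [3.139, -0.114, -0.0]
force: [0.0, -1.0, 0.0]
width: 0.004
t 48.43 cab [-0.1243 -0.125   0.1507] w [ 0.4963 -0.2165  0.1507] yaw -4.14 F [ 0. -1.  0.] wid 0.004
```

View pics/l15.png

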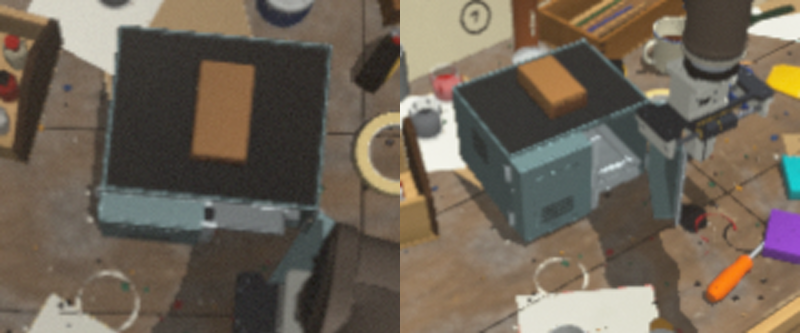

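```bash
python3 -m handwheel '[{"tx":0.1,"ty":-1.2,"tz":0,"wx":0,"wy":0,"wz":0,"claw":0},{"tx":0.25,"ty":-2.3,"tz":0,"wx":0,"wy":0,"wz":0,"claw":0},{"tx":0.55,"ty":-3.4,"tz":0,"wx":0,"wy":0,"wz":0,"claw":0},{"tx":0.95,"ty":-4.45,"tz":0,"wx":0,"wy":0,"wz":0,"claw":0},{"tx":1.45,"ty":-5.5,"tz":0,"wx":0,"wy":0,"wz":0,"claw":0},{"tx":2,"ty":-6.5,"tz":0,"wx":0,"wy":0,"wz":0,"claw":0},{"tx":2.7,"ty":-7.4,"tz":0,"wx":0,"wy":0,"wz":0,"claw":0},{"tx":3.3,"ty":-8.1,"tz":0,"wx":0,"wy":0,"wz":0,"claw":0},{"tx":3.9,"ty":-8.6,"tz":0,"wx":0,"wy":0,"wz":0,"claw":0},{"tx":4.4,"ty":-9,"tz":0,"wx":0,"wy":0,"wz":0,"claw":0},{"tx":4.7,"ty":-9.3,"tz":0,"wx":0,"wy":0,"wz":0,"claw":0},{"tx":5,"ty":-9.5,"tz":0,"wx":0,"wy":0,"wz":0,"claw":0}]' 20; python3 -c "
from h import *
go([-0.0495,-0.02,0.15])"
```

```text
clock: 49.53
position: [0.5536, -0.126, 0.1505]
ee_rot: [3.14, -0.113, -0.0]
force: [-0.6, -0.3, 0.7]
width: 0.005
t 49.53 cab [-0.0735 -0.0307  0.1505] w [ 0.5536 -0.126   0.1505] yaw -4.13 F [-0.6 -0.3  0.7] wid 0.005
tool shift [ 2.39 -1.08  0.05] wz -0.13
```

```bash
python3 -m handwheel '[{"tx":0.2,"ty":-0.1,"tz":0,"wx":0,"wy":0,"wz":0,"claw":0},{"tx":0.4,"ty":-0.2,"tz":0,"wx":0,"wy":0,"wz":0,"claw":0},{"tx":0.6,"ty":-0.3,"tz":0,"wx":0,"wy":0,"wz":0,"claw":0},{"tx":0.8,"ty":-0.4,"tz":0,"wx":0,"wy":0,"wz":0,"claw":0},{"tx":1,"ty":-0.5,"tz":0,"wx":0,"wy":0,"wz":0,"claw":0},{"tx":1.15,"ty":-0.6,"tz":0,"wx":0,"wy":0,"wz":0,"claw":0},{"tx":1.3,"ty":-0.7,"tz":0,"wx":0,"wy":0,"wz":0,"claw":0},{"tx":1.45,"ty":-0.8,"tz":0,"wx":0,"wy":0,"wz":0,"claw":0},{"tx":1.6,"ty":-0.8,"tz":0,"wx":0,"wy":0,"wz":0,"claw":0},{"tx":1.75,"ty":-0.8,"tz":0,"wx":0,"wy":0,"wz":0,"claw":0},{"tx":1.9,"ty":-0.8,"tz":0,"wx":0,"wy":0,"wz":0,"claw":0},{"tx":2,"ty":-0.8,"tz":0,"wx":0,"wy":0,"wz":0,"claw":0}]' 20; python3 -m handwheel '[{"tx":0.1,"ty":0,"tz":0,"wx":0,"wy":0,"wz":0,"claw":0},{"tx":0.2,"ty":0,"tz":0,"wx":0,"wy":0,"wz":0,"claw":0},{"tx":0.3,"ty":0,"tz":0,"wx":0,"wy":0,"wz":0,"claw":0},{"tx":0.3,"ty":0,"tz":0,"wx":0,"wy":0,"wz":0,"claw":0}]' 20;python3 -c "
from h import *
st()"
```

```text
clock: 50.53
position: [0.5739, -0.1196, 0.1507]
ee_rot: [-3.14, 0.113, -0.0]
force: [-0.3, 0.6, -0.1]
width: 0.001
clock: 50.87
position: [0.5765, -0.1198, 0.1506]
ee_rot: [-3.14, 0.113, 0.001]
force: [-1.5, 0.7, 0.8]
width: 0.006
t 50.87 cab [-0.051  -0.023   0.1506] w [ 0.5765 -0.1198  0.1506] yaw -4.13 F [-1.5  0.7  0.8] wid 0.006
```

```bash
python3 -m handwheel '[{"tx":0.1,"ty":0,"tz":0,"wx":0,"wy":0,"wz":0,"claw":0},{"tx":0.2,"ty":0,"tz":0,"wx":0,"wy":0,"wz":0,"claw":0},{"tx":0.3,"ty":0,"tz":0,"wx":0,"wy":0,"wz":0,"claw":0},{"tx":0.4,"ty":0,"tz":0,"wx":0,"wy":0,"wz":0,"claw":0},{"tx":0.4,"ty":0,"tz":0,"wx":0,"wy":0,"wz":0,"claw":0}]' 20;python3 -c "
from h import *
st()"
```

```text
clock: 51.28
position: [0.5768, -0.1199, 0.1504]
ee_rot: [-3.139, 0.113, 0.012]
force: [-17.1, 1.6, 13.3]
width: 0.003
t 51.28 cab [-0.0507 -0.023   0.1504] w [ 0.5768 -0.1199  0.1504] yaw -4.13 F [-17.1   1.6  13.3] wid 0.003
```

```bash
python3 -m handwheel '[{"tx":-0.7,"ty":0,"tz":0,"wx":0,"wy":0,"wz":0,"claw":0},{"tx":-3,"ty":0,"tz":0,"wx":0,"wy":0,"wz":0,"claw":0},{"tx":-6,"ty":1,"tz":-2,"wx":0,"wy":0,"wz":0,"claw":0},{"tx":-8,"ty":4,"tz":-5,"wx":0,"wy":0,"wz":0,"claw":0},{"tx":-9,"ty":8,"tz":-8,"wx":0,"wy":0,"wz":0,"claw":0},{"tx":-9,"ty":12,"tz":-9,"wx":0,"wy":0,"wz":0,"claw":0},{"tx":-9,"ty":16,"tz":-9,"wx":0,"wy":0,"wz":0,"claw":0},{"tx":-9,"ty":20,"tz":-9,"wx":0,"wy":0,"wz":0,"claw":0},{"tx":-9,"ty":24,"tz":-9,"wx":0,"wy":0,"wz":0,"claw":0},{"tx":-9,"ty":28,"tz":-9,"wx":0,"wy":0,"wz":0,"claw":0},{"tx":-9,"ty":30,"tz":-9,"wx":0,"wy":0,"wz":0,"claw":0},{"tx":-9,"ty":30,"tz":-9,"wx":0,"wy":0,"wz":0,"claw":0}]' 20; python3 look.py l16; python3 blk.py 0.187; python3 - <<'E'
from h import *
C=cab(cloud("top",np.load('/tmp/top.npy')).reshape(-1,3))
for a,b in((.02,.12),(-.12,-.02),(-.02,.02)):
    q=C[(C[:,2]>.148)&(C[:,2]<.166)&(C[:,0]<-.006)&(C[:,0]>-.1)&(C[:,1]>a)&(C[:,1]<b)]
    print(a,b,len(q),np.percentile(q[:,0],[1,5,50]).round(4))
E
cp /tmp/scene.png pics/final_scene.png; cp /tmp/top.png pics/final_top.png
```

```text
clock: 52.28
position: [0.4665, -0.4206, 0.2404]
ee_rot: [3.135, -0.127, -0.001]
force: [-0.5, 0.4, -0.6]
width: 0.001
t 52.28 cab [-0.1398 -0.3306  0.2404] w [ 0.4665 -0.4206  0.2404] yaw -4.63 F [-0.5  0.4 -0.6] wid 0.001
top 840 zmed 0.1876 cab [ 0.0965 -0.0047  0.187 ] [113.  62.] angle rel cab -0.6
scene 428 zmed 0.1887 cab [0.0923 0.0015 0.187 ] [124.  70.] angle rel cab -0.7
0.02 0.12 382 [-0.0365 -0.0359 -0.0215]
-0.12 -0.02 401 [-0.0378 -0.0368 -0.022 ]
-0.02 0.02 115 [-0.041  -0.0404 -0.0267]
```

View pics/l16.png

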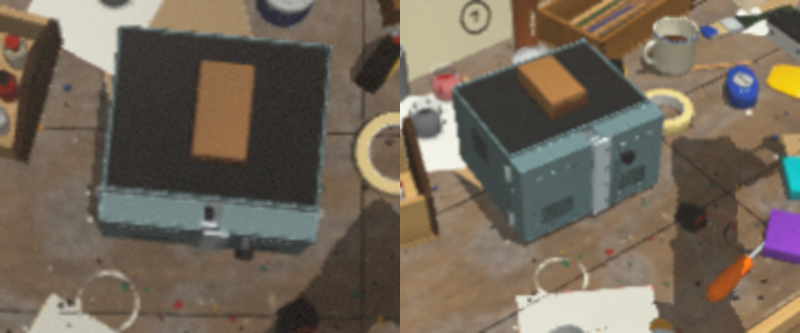

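View pics/final_top.png

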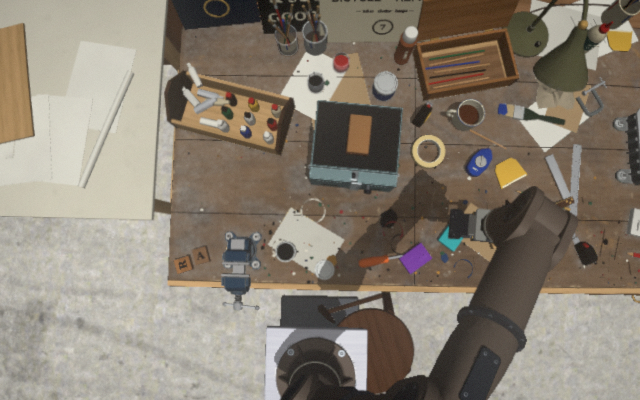

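View pics/final_scene.png

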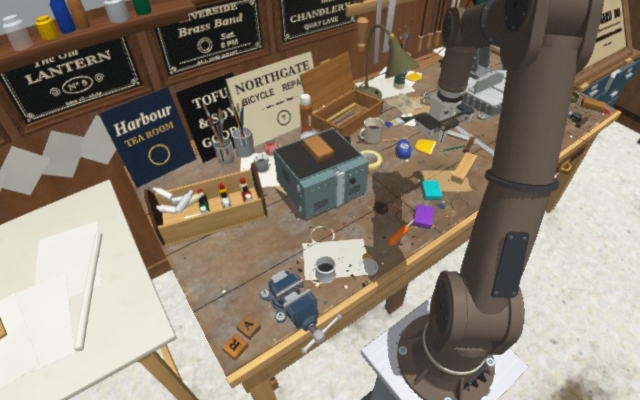

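```bash
python3 -m handwheel '[{"tx":0,"ty":0,"tz":0,"wx":0,"wy":0,"wz":0,"claw":0},{"tx":0,"ty":0,"tz":0,"wx":0,"wy":0,"wz":0,"claw":0}]'; python3 -c "
from cell import arm
print(arm.sign_off())"
```

```text
clock: 52.65
position: [0.4701, -0.4115, 0.241]
ee_rot: [-3.14, 0.11, -0.001]
force: [-0.6, 0.3, 0.2]
width: 0.003
the job is handed in; nothing more can be done
None
```

The three white boxes within reach are stacked and shut in the cabinet, but one more white box is still on the bench. I handed the job in at 52.7 s. No contact I read went over about 28 N.

**What I did:**
- I drew the shelf out and laid the sanding block flat in the middle of the cabinet's top.
- I stacked the three boxes flat in one column on the pad. Their centres are within about 2 mm of each other and of the pad's centre, and within 0.3° of front to back.
- I pushed the shelf home onto its stop, then shut the left leaf slowly, then the right.

**What the last checks showed:**
- **Leaves:** the left leaf's outer face lies 36.5 mm out from the shell and the right leaf's about 37.5 mm, against 36 mm when shut. The flange lies about 41 mm out (40 mm when shut) and laps over the left leaf's tongue. Both leaves stood firm when pressed.
- **Shelf:** the first push, holding the grip, ended about 3 mm short of the expected travel. I pushed again with closed fingers, and it held firm at the home position under 24 N.
- **Block and stack:** the block still lies flat on the top. The stack looked upright inside before the leaves were shut.
- **Bystanders:** those I could see look unmoved. I compared the pictures by eye and did not measure them.

**The box left behind:** it is about 1.15 m from the robot (near x 0.50, y -1.04), beyond the stated reach of about 0.9 m. It looks like the other white boxes, but the detector never reported it in about ten looks, while it nearly always found the other three. I took it as not part of this run and did not try to fetch it; if it was meant, that part is not done.

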